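# Carry the loaded induction kit tray

## Robot

A 6-joint arm with a two-finger parallel gripper is mounted at the origin on the work surface. World frame = base frame: x ahead of the robot, y to its left, z up, the work surface at z = 0. Lengths are in m, angles in rad, forces in N, time in s.
With the tool pointing down it reaches from about 0.3 to 0.95 m from the base axis. Payload 3.1 kg.
Tool frame: the origin (TCP) lies midway between the tips of the shut fingers; the grasp point (between the pads) lies ctrl.hold_point_z behind it (ctrl.hold_point_z is the distance from the TCP to the grasp point, in m); y points along the fingers, x is the direction in which the jaws open and shut, and the axes are right-handed (so a half turn about y gives the same grasp; the last joint's range is limited). The gripper opens to 85 mm and grips with 20 to 120 N. Pads are 22 mm wide; open, the fingers measure 114 mm over their backs; the gripper's body (76 mm by 85 mm) begins 54 mm behind the grasp point. The pads swing forward as they close: fully open they stand 13 mm farther back than shut.
Start: joints at [1.266, 0.308, 1.634, -0, 1.2, -0.07], TCP at [0.145, 0.608, 0.209] pointing down, gripper open.
Joint ranges: [-3.06, 3.06], [-0.79, 1.96], [0.05, 2.63], [-1.19, 4.34], [0.05, 2.64], [-2.94, 2.94]. Speed limits (rad/s): [2.79, 2.79, 3.14, 3.14, 3.14, 3.14].

## Interface

Orientations are given as [roll, pitch, yaw] about the fixed x, y, z axes, in that order (R = Rz(yaw) Ry(pitch) Rx(roll)).
In Python, from bench import ctrl gives the robot as it stands. The module is installed in compiled form; this text tells all that it offers.
- The arm moves only by the shell command python3 -m creep 'ROWS' [OPENING] [FORCE]. ROWS is JSON, a list of rows, each a list of 6 numbers: the shift along the tool's x, y, z in mm, then the turn, a rotation vector about the tool's x, y, z in degrees. A call has 1 to 5 rows; each row is the pose to reach, as a shift and turn from the pose commanded when the call began, along the tool's axes at that moment; what a row does not reach only later rows make up. A row lasts 1/10 s, in which the tool goes at most 50 mm and 8.59 degrees, less where a joint would pass 70% of its speed; a pose out of reach is approached as far as the arm can. A call with a gripper value outside its range is refused whole. OPENING is the gripper's target within -1 to 1 (shut at 1, half-way at 0, fully open at -1), set as the call begins (- or left out, the last holds). The fingers move at their own pace and stop on an object; FORCE is the grip in N (left out, the last holds). Time passes only in rows, so rows that repeat a pose let the fingers close. It gives the time, the measured TCP pose, the force and the opening at its end, in the units of the state.
- ctrl.get_state(): the state, without advancing time (a new reading comes with each control period).
- ctrl.snapshot(name): name is "side" or "top"; returns the picture (480x640x3 uint8, red, green, blue); there is no depth.
- ctrl.camera_model(name): a dict with "mtx" (3x3 intrinsics, pixels), "R" (3x3) and "t" (3): a world point X has camera coordinates R X + t. Camera axes: x right, y down, z forward; pixel columns grow to the right and rows downward; lengths in m; the calibration is good to about 2 mm. A picture is of the moment at which its call begins. camera_model takes no time and is no camera call.
- ctrl.job_done(): hands the job in, once; it reports no verdict.
The state is a dict: "t": time; "qpos": joint angles; "qd": joint speeds; "joint_torque": joint torques, N m; "position": TCP position; "ee_rot": TCP orientation; "wrist_force": force on the tool from outside, world axes, zero at the start; "moment": the same for the moment, N m; "grip_width": finger opening in m.
Only numpy, scipy, OpenCV 4.12 (cv2) and the standard library are available. Lean on these libraries where they do the work, as an engineer would, in place of code of your own. Each camera call takes 0.05 s, during which the arm holds its last target.

## Task

Lay the standing copper tube on its side in the V cradle of the kit tray and let go of it; then lift the tray by its upright handle and carry it over to the black rubber mat, never letting the loose steel ball leave its shallow pocket. Finish while still holding the tray level and still, centred over the middle of the mat with its underside about 10 cm above it, tube and ball in their places; do not put it down, and leave the meter, the coil and the plug block where they are.

Things in the scene. Friction and masses are not known exactly. Their poses are not given: they have to be found in the camera images.
- tray: Kit tray, loose, about 0.34 kg empty, standing flat on the bench: grey plastic plate 260 x 110 x 8 mm (x, y, z). Origin: centre of its underside. x along its length: the cradle is at the +x end, the ball pocket at the -x end, the handle in the middle; z up.
- handle (a point): Grip point on the tray's handle, an upright aluminium blade in the middle of the tray, 10 mm thick along the tray's x, 36 mm wide along its y, reaching from the plate up to 108 mm above the tray's underside. This point lies on the blade's centre line 88 mm above the underside (20 mm below the blade's top). Axes as the tray's.
- cradle (a point): Middle of the tube's axis once it lies in the cradle: 75 mm towards +x from the tray's middle, 40 mm above its underside. Axes as the tray's; tube along x. Two black V saddles (8 mm thick along x, 44 mm wide over the arms, tips 2 mm below the tube's axis) stand 32 mm either side of it, 56 mm gap between. The laid tube ends 20 mm from the handle; its top is 54 mm above the tray's underside.
- pocket (a point): Centre of the ball when it rests in the middle of its pocket: 80 mm towards -x from the tray's middle, 23 mm above the tray's underside. The pocket is a black ring on the plate, 24 mm inside and 34 mm outside diameter, only 3 mm high; the ball can roll 3 mm in it and goes over the rim if the tray is tipped by some 35 degrees or jerked.
- ball_center (a point): Centre of the loose steel ball, diameter 30 mm, about 0.11 kg, that starts in the pocket. Its axes turn as it rolls.
- tube: The copper tube, loose, about 0.115 kg: diameter 28 mm, length 100 mm, ends closed by flush black caps, both ends alike. It starts standing upright on the bench. Origin: centre of one end face (the lower at the start); z along the tube's axis.
- tube_mid (a point): Middle of the copper tube, on its axis, 50 mm from either end. Axes as the tube's: z along the tube.
- mat_top (a point): Middle of the top of the fixed black rubber mat, 160 x 160 x 3 mm, flat on the bench; x and y along its sides, z up.
- meter_mid (a point): Bystander: middle of the black hand-held meter lying on the bench, 78 x 150 x 34 mm (41 mm high at its dial), long along its y.
- coil_mid (a point): Bystander: middle of the copper-wound coil bobbin standing on the bench, diameter 56 mm, 42 mm high.
- plug_mid (a point): Bystander: middle of the small grey plug block on the bench, 38 x 18 x 24 mm, long along its x.

How it is judged:
By the outcome, as a careful person would: the job done as asked, in the order asked, and still so for the second after the job is handed in, while the arm keeps its last pose, push and grip.
It also fails if it takes over 70 s, if anything falls off the work surface, if the arm or the gripper's body presses on something with over 40 N, if the wrist force passes 120 N, or if a joint passes its speed limit or range.

## Working session

There is one attempt and no reset: what is moved stays moved. The work goes in short steps, Python scripts to look and compute and a shell command to move; the robot and the scene stay as the last step left them, time stands still between calls to the robot, and variables do not carry over. Pictures are saved under pics/ and viewed, and the job is handed in when it is done.

```bash
mkdir -p pics; ls; python3 - <<'E'
from bench import ctrl
import cv2, numpy as np
np.set_printoptions(precision=4,suppress=True)
for n in("side","top"):
    im=ctrl.snapshot(n); cv2.imwrite(f"pics/a_{n}.png",im[:,:,::-1])
    m=ctrl.camera_model(n); print(n,m["mtx"],m["R"],m["t"], -np.array(m["R"]).T@m["t"])
s=ctrl.get_state(); print(s, ctrl.hold_point_z)
E
```

```text
pics
side [[498.248    0.     316.5237]
 [  0.     498.248  243.4608]
 [  0.       0.       1.    ]] [[-0.7922 -0.6101 -0.0179]
 [-0.4375  0.5881 -0.6802]
 [ 0.4255 -0.531  -0.7328]] [0.4626 0.3021 0.7631] [0.1739 0.5098 0.7729]
top [[465.6157   0.     315.7248]
 [  0.     465.6157 234.9665]
 [  0.       0.       1.    ]] [[ 0.0156 -0.9998  0.0139]
 [-0.9824 -0.0179 -0.1861]
 [ 0.1863 -0.0107 -0.9824]] [-0.0173  0.5825  0.9395] [0.3975 0.0032 1.0316]
{'t': 0.1, 'qpos': array([ 1.2663,  0.3089,  1.6351, -0.    ,  1.1997, -0.0697]), 'qd': array([ 0.0016, -0.0025, -0.0048, -0.0001, -0.0022, -0.001 ]), 'joint_torque': array([ -0.0003, -41.6411, -27.7646,  -0.0001,   0.004 ,  -0.    ]), 'position': array([0.1452, 0.6071, 0.208 ]), 'ee_rot': array([-1.5707,  0.0021,  1.336 ]), 'wrist_force': array([ 0.2151, -0.0928, -0.5546]), 'moment': array([-0.0195,  0.0077,  0.0223]), 'grip_width': 0.08528748902533259} 0.0187
```

View pics/a_side.png

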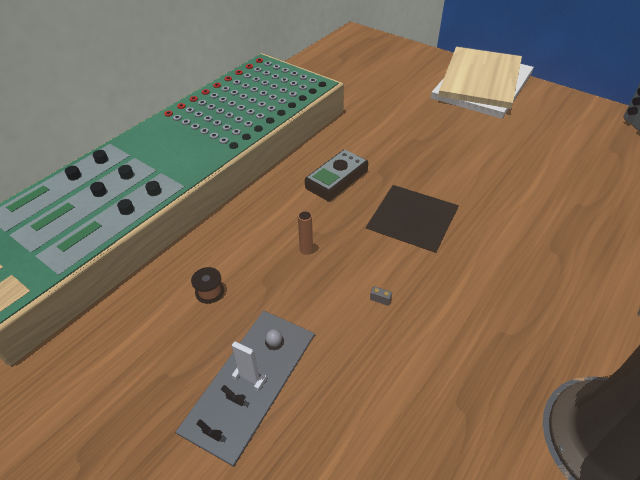

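View pics/a_top.png

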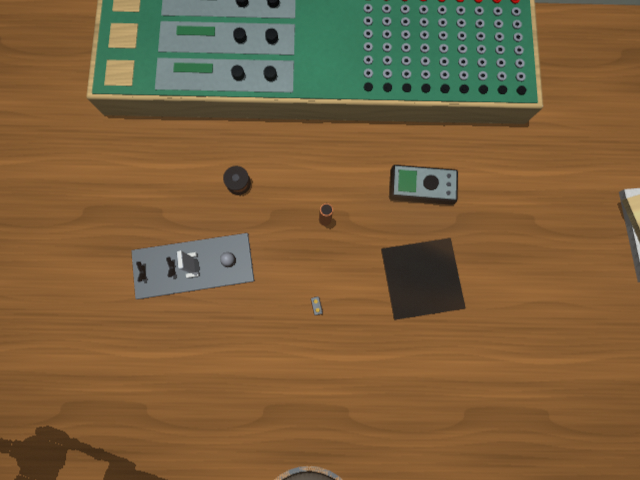

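The side view shows the tray (180–315, 312–465) with the ball at (274,338), tube at (305,232), mat (413,217), plug (381,296), coil (207,285) and meter (337,174). The top view shows the tray (133–253, 235–297) with its cradle at the left, tube at (326,213), mat (423,279).

```bash
cat > h.py <<'E'
import numpy as np, cv2
from bench import ctrl
np.set_printoptions(precision=4,suppress=True)
C={n:ctrl.camera_model(n) for n in("side","top")}
def ray(n,uv):
    m=C[n];R=np.array(m["R"]);o=-R.T@np.array(m["t"])
    d=R.T@np.linalg.solve(np.array(m["mtx"]),[uv[0],uv[1],1.]);return o,d/np.linalg.norm(d)
def onz(n,uv,z):
    o,d=ray(n,uv);return o+d*(z-o[2])/d[2]
def two(a,b):
    o1,d1=ray("side",a);o2,d2=ray("top",b)
    s=np.linalg.lstsq(np.c_[d1,-d2],o2-o1,rcond=None)[0]
    p,q=o1+s[0]*d1,o2+s[1]*d2;return (p+q)/2,np.linalg.norm(p-q)
def proj(n,X):
    m=C[n];c=np.array(m["mtx"])@(np.array(m["R"])@np.array(X)+m["t"]);return c[:2]/c[2]
def save(n,name,box=None,k=1):
    im=ctrl.snapshot(n)[:,:,::-1].copy();cv2.imwrite(f"pics/raw_{name}.png",im)
    if box: x0,y0,x1,y1=box; im=cv2.resize(im[y0:y1,x0:x1],None,fx=k,fy=k,interpolation=cv2.INTER_CUBIC)
    cv2.imwrite(f"pics/{name}.png",im);return im
E
python3 - <<'E'
from h import *
def quad(n,im,box,f,z,name):
    x0,y0,x1,y1=box; m=np.zeros(im.shape[:2],np.uint8); m[y0:y1,x0:x1]=f(im[y0:y1,x0:x1].astype(int))*255
    m=cv2.morphologyEx(m,cv2.MORPH_CLOSE,np.ones((9,9)))
    cs,_=cv2.findContours(m,cv2.RETR_EXTERNAL,cv2.CHAIN_APPROX_NONE);c=max(cs,key=cv2.contourArea)
    h=cv2.convexHull(c); 
    eps=2
    while True:
        a=cv2.approxPolyDP(h,eps,True)[:,0]
        if len(a)<=4: break
        eps+=.5
    P=np.array([onz(n,p,z) for p in a]); print(n,name,a.tolist()); print(P, "mid",P.mean(0), "sides",np.linalg.norm(P-np.roll(P,-1,0),axis=1), "yaw",[round(np.degrees(np.arctan2(*(P[(i+1)%4]-P[i])[1::-1])),1) for i in range(len(P))])
gray=lambda a:(abs(a[...,2]-a[...,0])<25)&(a.max(-1)>60)
dark=lambda a:(a.max(-1)<62)
for n,bt,bm in(("side",(170,305,322,470),(360,180,465,255)),("top",(125,228,260,302),(375,232,470,325))):
    im=cv2.imread(f"pics/a_{n}.png")
    print(im[[400,215] if n=="side" else [280,280],[230,410] if n=="side" else [210,420]])
    quad(n,im,bt,gray,.008,"tray"); quad(n,im,bm,dark,.003,"mat")
ims=[]
for n,b,k in(("side",(170,200,330,470),2),("top",(125,170,345,310),3)):
    im=cv2.imread(f"pics/a_{n}.png");x0,y0,x1,y1=b
    cv2.imwrite(f"pics/z_{n}.png",cv2.resize(im[y0:y1,x0:x1],None,fx=k,fy=k,interpolation=cv2.INTER_CUBIC))
E
```

```text
[[79 76 75]
 [47 52 59]]
side tray [[265, 311], [314, 335], [231, 465], [176, 431]]
[[0.5903 0.149  0.008 ]
 [0.4853 0.1353 0.008 ]
 [0.4458 0.3876 0.008 ]
 [0.5504 0.4028 0.008 ]] mid [0.5179 0.2687 0.008 ] sides [0.1059 0.2554 0.1057 0.2569] yaw [np.float64(-172.6), np.float64(98.9), np.float64(8.2), np.float64(-81.1)]
side mat [[393, 186], [453, 204], [434, 250], [368, 227]]
[[ 0.5891 -0.3016  0.003 ]
 [ 0.4477 -0.3287  0.003 ]
 [ 0.4144 -0.1788  0.003 ]
 [ 0.561  -0.1535  0.003 ]] mid [ 0.503  -0.2407  0.003 ] sides [0.144  0.1535 0.1489 0.1508] yaw [np.float64(-169.2), np.float64(102.5), np.float64(9.8), np.float64(-79.3)]
[[136 130 124]
 [ 35  38  42]]
top tray [[247, 233], [252, 281], [135, 297], [132, 250]]
[[0.5933 0.1457 0.008 ]
 [0.4863 0.1301 0.008 ]
 [0.4474 0.3822 0.008 ]
 [0.5503 0.3978 0.008 ]] mid [0.5193 0.264  0.008 ] sides [0.108  0.2551 0.1041 0.2558] yaw [np.float64(-171.7), np.float64(98.8), np.float64(8.6), np.float64(-80.3)]
top mat [[445, 247], [464, 307], [394, 318], [382, 249]]
[[ 0.5703 -0.2988  0.003 ]
 [ 0.4376 -0.3359  0.003 ]
 [ 0.4114 -0.1815  0.003 ]
 [ 0.5632 -0.157   0.003 ]] mid [ 0.4956 -0.2433  0.003 ] sides [0.1378 0.1565 0.1538 0.142 ] yaw [np.float64(-164.4), np.float64(99.6), np.float64(9.2), np.float64(-87.1)]
```

View pics/z_side.png

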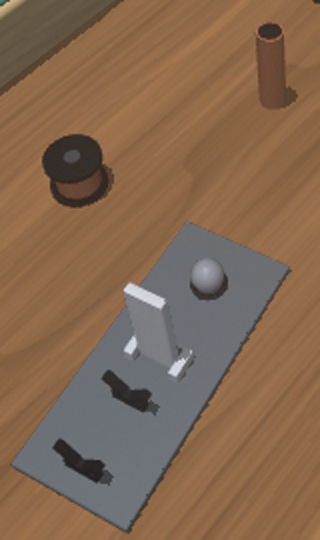

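View pics/z_top.png

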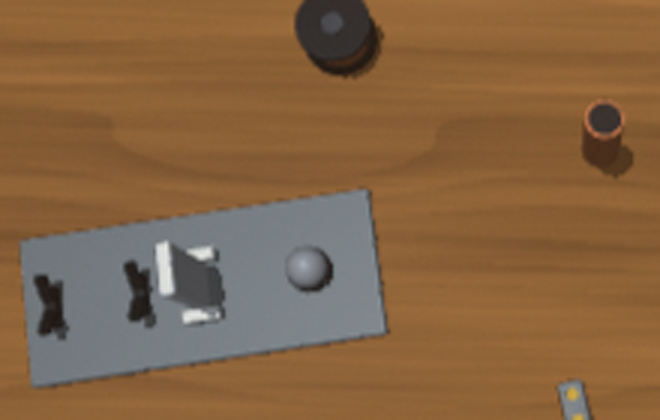

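The zooms show the handle's top at top px ≈(180,259), ball at (228,259), tube top at top px (326,210) / side px (305,215).

```bash
python3 - <<'E'
from h import *
gray=lambda a:(abs(a[...,2]-a[...,0])<25)&(a.max(-1)>60)
dark=lambda a:(a.max(-1)<66)
for n,bt,bm in(("side",(170,305,322,470),(360,180,465,255)),("top",(125,228,260,302),(375,232,470,325))):
    im=cv2.imread(f"pics/a_{n}.png").astype(int)
    for nm,(x0,y0,x1,y1),f,z in(("tray",bt,gray,.008),("mat",bm,dark,.003)):
        m=np.zeros(im.shape[:2],np.uint8); m[y0:y1,x0:x1]=f(im[y0:y1,x0:x1])*255
        m=cv2.morphologyEx(m,cv2.MORPH_OPEN,np.ones((3,3)))
        c=max(cv2.findContours(m,0,1)[0],key=cv2.contourArea)[:,0]
        P=np.array([onz(n,p,z)[:2] for p in c],np.float32)*1000
        print(n,nm,cv2.minAreaRect(P))
print("tube top",two((305,215),(326,209.7)))
print("handle top", two((170+145/2,200+296/2),(180,259.3)))
print("ball", two((170+208/2,200+278/2),(227.7,259.3)))
# tube rim fits
for n,b in(("side",(290,203,322,262)),("top",(312,198,342,232))):
    im=cv2.imread(f"pics/a_{n}.png").astype(int);x0,y0,x1,y1=b
    a=im[y0:y1,x0:x1]; m=(a.max(-1)<62)[:22 if n=="side" else 18]
    ys,xs=np.nonzero(m);print(n,"cap",len(xs),xs.mean()+x0,ys.mean()+y0, onz(n,(xs.mean()+x0,ys.mean()+y0),.1))
E
```

```text
side tray ((523.1229248046875, 269.2062683105469), (120.75493621826172, 259.82305908203125), 9.838315963745117)
side mat ((500.98590087890625, -240.1940155029297), (157.84432983398438, 158.28280639648438), 9.822587013244629)
top tray ((518.8239135742188, 263.02142333984375), (110.14688110351562, 259.1069641113281), 9.724827766418457)
top mat ((499.8360595703125, -246.40087890625), (158.1382293701172, 157.91732788085938), 9.793926239013672)
tube top (array([ 0.6292, -0.0268,  0.0975]), np.float64(0.002527056739592088))
handle top (array([0.5203, 0.2652, 0.1009]), np.float64(0.002294287517763461))
ball (array([0.534 , 0.1857, 0.0118]), np.float64(0.0027746882101259865))
side cap 56 304.55357142857144 214.80357142857142 [ 0.6298 -0.0243  0.1   ]
top cap 62 326.2741935483871 209.24193548387098 [ 0.6284 -0.0278  0.1   ]
```

```bash
cat >> h.py <<'E'
from scipy.spatial.transform import Rotation as Ro
H=.0187
def Rt(az,th):
    """tool R: tool x horizontal at azimuth az, tool y = down turned by th about tool x (deg)"""
    a=np.radians(az);x=np.array([np.cos(a),np.sin(a),0]);y=np.array([0,0,-1.]);z=np.cross(x,y)
    return Ro.from_rotvec(np.radians(th)*x)*Ro.from_matrix(np.c_[x,y,z])
def cur():
    s=ctrl.get_state();return s,np.array(s["position"]),Ro.from_euler("xyz",s["ee_rot"])
def plan(hold,az,th):
    s,p,R=cur();T=Rt(az,th);tcp=np.array(hold)+H*T.apply([0,1,0])
    print("t",round(s["t"],2),"hold now",p-H*R.apply([0,1,0]),"toolx az",np.degrees(np.arctan2(*R.as_matrix()[1::-1,0])).round(2))
    print("R now\n",R.as_matrix())
    print("q",s["qpos"],"F",s["wrist_force"],"w",round(s["grip_width"],4))
    print("ROW",np.round(R.inv().apply(tcp-p)*1000,1),np.round(np.degrees((R.inv()*T).as_rotvec()),2))
E
python3 -c "
from h import *
for n,u,z in(('top',(424,184),.034),('top',(236,178),.042),('top',(316,305),.024)): print(onz(n,u,z))
plan([.5,.0,.22],2,0)"
```

```text
[ 0.707  -0.2478  0.034 ]
[0.71   0.1705 0.042 ]
[ 0.4359 -0.0108  0.024 ]
t 0.1 hold now [0.1452 0.6071 0.2267] toolx az 76.55
R now
 [[ 0.2327 -0.0006 -0.9726]
 [ 0.9726 -0.002   0.2327]
 [-0.0021 -1.      0.0001]]
q [ 1.2663  0.3089  1.6351 -0.      1.1997 -0.0697] F [ 0.2151 -0.0928 -0.5546] w 0.0853
ROW [-507.8    7.7 -486.3] [ 0.07 74.55 -0.11]
```

```bash
python3 -m creep '[[-508,0,-486,0,74.5,0],[-508,0,-486,0,74.5,0],[-508,0,-486,0,74.5,0],[-508,0,-486,0,74.5,0],[-508,0,-486,0,74.5,0]]' -1; python3 -c "
from h import *
plan([.5,.0,.22],2,0)"
```

```text
t: 0.6
position: [0.2718, 0.3899, 0.2087]
ee_rot: [-1.571, 0.0, 0.581]
wrist_force: [1.5, -0.7, -0.6]
grip_width: 0.0856
t 0.6 hold now [0.2718 0.39   0.2274] toolx az 33.27
R now
 [[ 0.8361 -0.0001 -0.5485]
 [ 0.5485 -0.0006  0.8361]
 [-0.0005 -1.     -0.0004]]
q [ 0.8706  0.016   1.9748 -0.0003  1.1513  0.2901] F [ 1.4995 -0.6601 -0.6236] w 0.0856
ROW [ -23.1    7.6 -451.2] [ 0.03 31.27 -0.02]
```

Good; continue, with the tilt begun.

```bash
python3 -m creep '[[-23,0,-451,0,31.3,0],[-23,0,-451,0,31.3,0],[-23,0,-451,0,31.3,0],[-23,0,-451,0,31.3,0],[-23,0,-451,0,31.3,0]]'; python3 -c "
from h import *
plan([.6,-.13,.2],2,0)"
```

```text
t: 1.1
position: [0.3993, 0.175, 0.2091]
ee_rot: [-1.571, -0.0, 0.038]
wrist_force: [0.7, 0.4, -0.0]
grip_width: 0.0854
t 1.1 hold now [0.3993 0.175  0.2278] toolx az 2.19
R now
 [[ 0.9993  0.0002 -0.0382]
 [ 0.0382  0.0002  0.9993]
 [ 0.0002 -1.      0.0002]]
q [ 0.313  -0.0682  2.056   0.0001  1.1535  0.2747] F [ 0.6561  0.4305 -0.0172] w 0.0854
ROW [ 188.9   27.8 -312.4] [-0.01  0.19  0.01]
```

```bash
python3 -m creep '[[189,0,-312,0,0,0],[189,0,-312,0,0,0],[189,0,-312,0,0,0],[189,0,-312,0,0,0],[189,0,-312,0,0,0]]' && python3 -m creep '[[80,0,-133,8,0,0],[80,0,-133,16,0,0],[80,0,-133,24,0,0],[80,0,-133,32,0,0],[80,0,-133,40,0,0]]'; python3 -c "
from h import *
plan([.629,-.146,.115],2,60)"
```

```text
t: 1.6
position: [0.5373, -0.0336, 0.2088]
ee_rot: [-1.57, 0.0, 0.039]
wrist_force: [0.5, 0.5, 0.3]
grip_width: 0.0853
t: 2.1
position: [0.623, -0.1646, 0.209]
ee_rot: [-0.868, -0.002, 0.036]
wrist_force: [0.2, 0.1, 0.6]
grip_width: 0.0851
t 2.1 hold now [ 0.6234 -0.1766  0.2232] toolx az 2.09
R now
 [[ 0.9993 -0.0222 -0.0289]
 [ 0.0364  0.6458  0.7626]
 [ 0.0018 -0.7632  0.6462]]
q [-0.6057  0.5943  1.3914  0.5455  1.6163 -0.7482] F [0.183  0.057  0.6433] w 0.0851
ROW [  6.5 101.2 -40.4] [19.75  0.14 -0.  ]
```

```bash
python3 -m creep '[[6,34,-13,7,0,0],[6,68,-27,14,0,0],[6,101,-40,19.7,0,0],[6,101,-40,19.7,0,0],[6,101,-40,19.7,0,0]]'; python3 -c "
from h import *
plan([.629,-.026,.055],2,60)
save('side','b_side',(200,130,460,330),3);save('top','b_top',(240,120,480,320),3)"
```

```text
t: 2.6
position: [0.6253, -0.1259, 0.104]
ee_rot: [-0.525, 0.005, 0.04]
wrist_force: [-0.1, -0.5, 1.0]
grip_width: 0.0855
t 2.6 hold now [ 0.626  -0.1421  0.1134] toolx az 2.28
R now
 [[ 0.9992 -0.0369 -0.0157]
 [ 0.0398  0.8644  0.5013]
 [-0.0049 -0.5015  0.8651]]
q [-0.6385  0.8694  1.3599  0.7441  1.695  -0.8975] F [-0.1182 -0.5094  1.0114] w 0.0855
ROW [  8.  129.5   7.7] [ 0.1  -0.1  -0.38]
```

View pics/b_side.png

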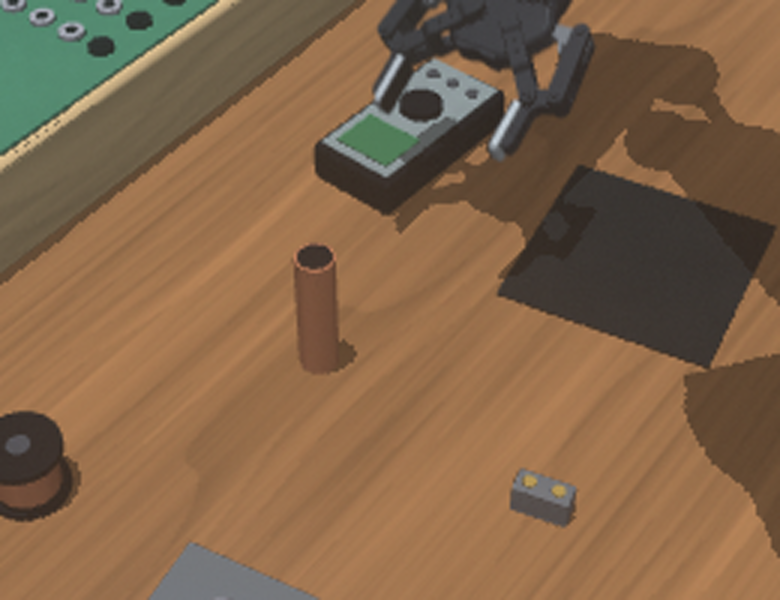

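View pics/b_top.png

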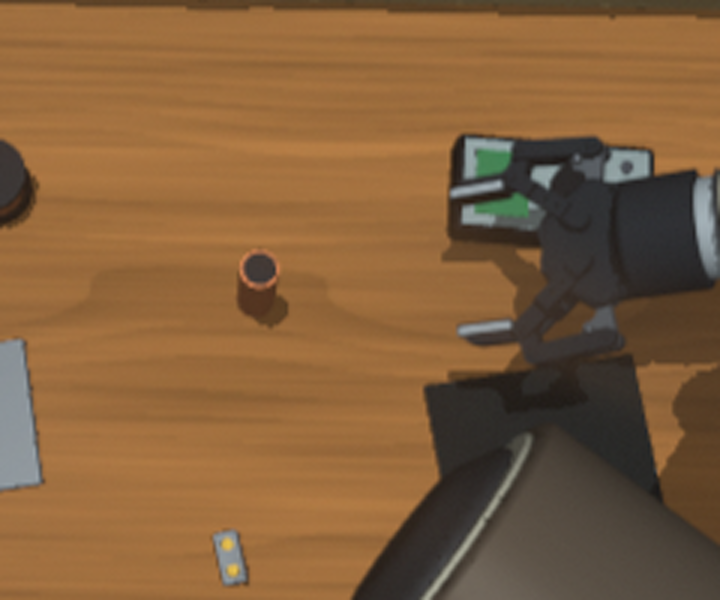

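The gripper points at the tube (top view, fingers near (452,190)/(460,330) in the zoom, tube at (258,270)), clear of the meter. Advance most of the way.

```bash
python3 -m creep '[[8,35,8,0,0,0],[8,65,8,0,0,0],[8,90,8,0,0,0],[8,105,8,0,0,0],[8,105,8,0,0,0]]'; python3 -c "
from h import *
plan([.629,-.026,.055],2,60)
s,p,R=cur()
for n in('side','top'): print(n,'tcp-13mm px',proj(n,p-R.apply([0,.013,0])))
save('side','c_side',(250,170,380,270),6);save('top','c_top',(280,160,410,260),6)"
```

```text
t: 3.2
position: [0.6322, -0.0308, 0.0636]
ee_rot: [-0.532, -0.005, 0.043]
wrist_force: [-1.2, -0.1, -0.2]
grip_width: 0.0855
t 3.2 hold now [ 0.6328 -0.0469  0.0731] toolx az 2.44
R now
 [[ 0.9991 -0.0343 -0.0257]
 [ 0.0426  0.8611  0.5066]
 [ 0.0047 -0.5072  0.8618]]
q [-0.5255  0.8624  1.4768  0.8152  1.5503 -0.9236] F [-1.1818 -0.0931 -0.1874] w 0.0855
ROW [-2.9 27.3 -4.8] [ 0.48  0.46 -0.24]
side tcp-13mm px [309.4696 220.0111]
top tcp-13mm px [332.4603 210.8199]
```

View pics/c_side.png

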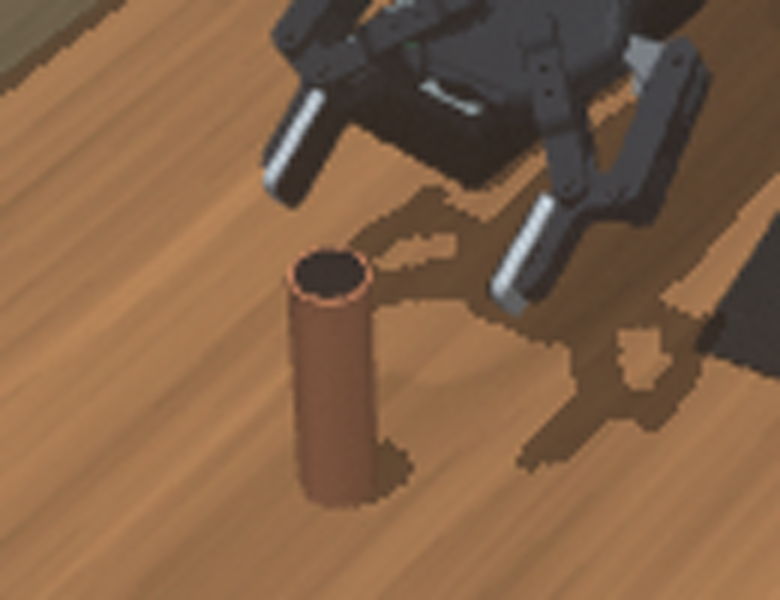

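View pics/c_top.png

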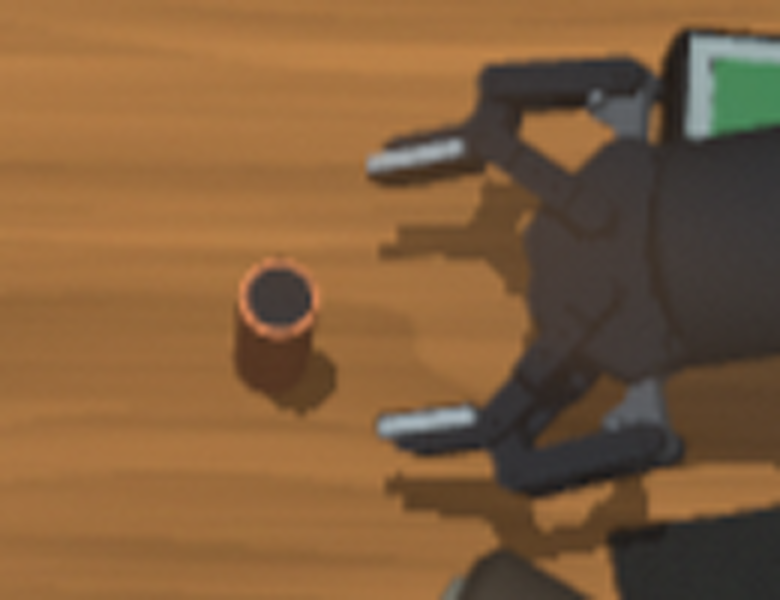

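```bash
python3 -c "
from h import *
s,p,R=cur()
X,e=two((316,211.2),(342,209.5));print(X,e,R.inv().apply(X-p)*1000)
for n,u in(('side',(280,183)),('side',(322.5,202)),('top',(341.5,186)),('top',(343.5,231))): print(n,u)
print(two((295.5,201.5),(341.2,187)),two((333.5,220),(343,231)))
print(s['position'],s['t'])
"
```

```text
[ 0.6326 -0.0621  0.0796] 0.0021100375178482247 [ -1.2537 -33.5314  -0.5309]
side (280, 183)
side (322.5, 202)
top (341.5, 186)
top (343.5, 231)
(array([ 0.6825, -0.0596,  0.0805]), np.float64(0.00021580241017934054)) (array([ 0.5881, -0.0638,  0.079 ]), np.float64(0.001034113533622304))
[ 0.6328 -0.0329  0.0631] 3.3
```

Triangulated open fingertips are ~33 mm behind the reported TCP, so I'll trust the picture and advance further in two steps.

```bash
python3 -m creep '[[-4,14,0,0,0,0],[-4,28,0,0,0,0],[-4,40,0,0,0,0],[-4,47,0,0,0,0],[-4,47,0,0,0,0]]'; python3 -c "
from h import *
plan([.629,-.026,.055],2,60)
save('side','d_side',(250,170,380,270),6);save('top','d_top',(280,160,410,260),6)"
```

```text
t: 3.8
position: [0.6242, 0.0101, 0.0351]
ee_rot: [-0.527, 0.003, 0.041]
wrist_force: [-1.2, 0.2, 0.8]
grip_width: 0.0852
t 3.8 hold now [ 0.6249 -0.006   0.0445] toolx az 2.35
R now
 [[ 0.9992 -0.0368 -0.0184]
 [ 0.0411  0.8633  0.5029]
 [-0.0027 -0.5033  0.8641]]
q [-0.4806  0.8783  1.5316  0.85    1.4847 -0.9479] F [-1.2203  0.176   0.8281] w 0.0852
ROW [  3.4 -22.7  -1. ] [ 0.22  0.05 -0.38]
```

View pics/d_side.png

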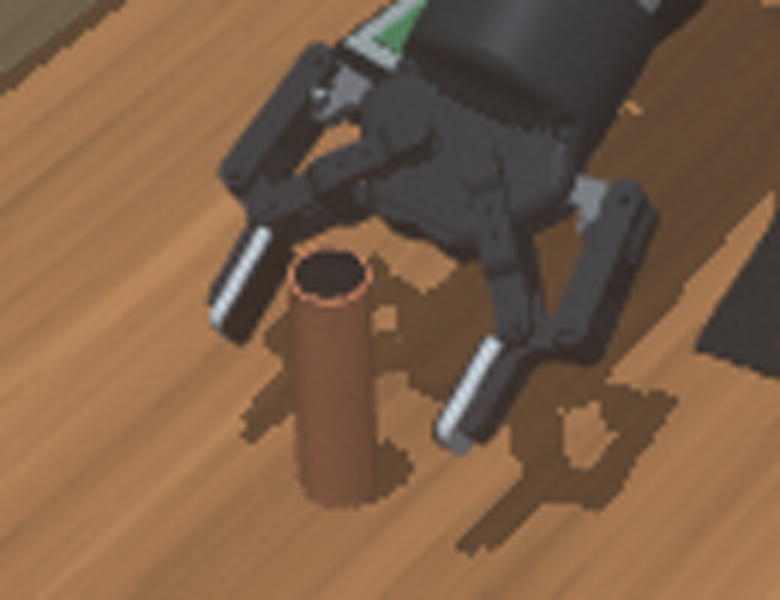

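View pics/d_top.png

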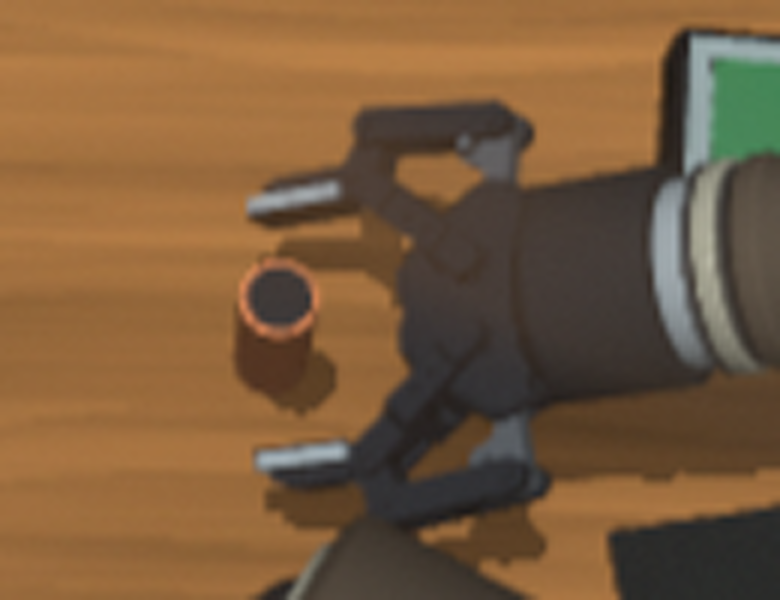

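The tube stands between the pads, in both views within a few mm of centre. Close.

```bash
python3 -m creep '[[1,2,0,0,0,0],[1,2,0,0,0,0],[1,2,0,0,0,0],[1,2,0,0,0,0],[1,2,0,0,0,0]]' 1 40;python3 -m creep '[[0,0,0,0,0,0],[0,0,0,0,0,0],[0,0,0,0,0,0],[0,0,0,0,0,0],[0,0,0,0,0,0]]' 1 60; python3 -c "
from h import *
plan([.629,-.026,.055],2,60)
save('side','e_side',(250,170,380,270),6);save('top','e_top',(280,160,410,260),6)"
```

```text
t: 4.4
position: [0.6265, 0.01, 0.0355]
ee_rot: [-0.529, -0.0, 0.039]
wrist_force: [0.4, 1.1, 1.1]
grip_width: 0.0272
t: 4.9
position: [0.6265, 0.0101, 0.0355]
ee_rot: [-0.529, -0.0, 0.04]
wrist_force: [-0.4, -1.4, 0.5]
grip_width: 0.0264
t 4.9 hold now [ 0.6271 -0.006   0.045 ] toolx az 2.27
R now
 [[ 0.9992 -0.0339 -0.0203]
 [ 0.0395  0.8627  0.5042]
 [ 0.0004 -0.5046  0.8634]]
q [-0.4795  0.8783  1.5289  0.8521  1.483  -0.9474] F [-0.4093 -1.4452  0.5393] w 0.0264
ROW [  1.2 -22.4  -1.3] [ 0.3   0.15 -0.22]
```

View pics/e_side.png

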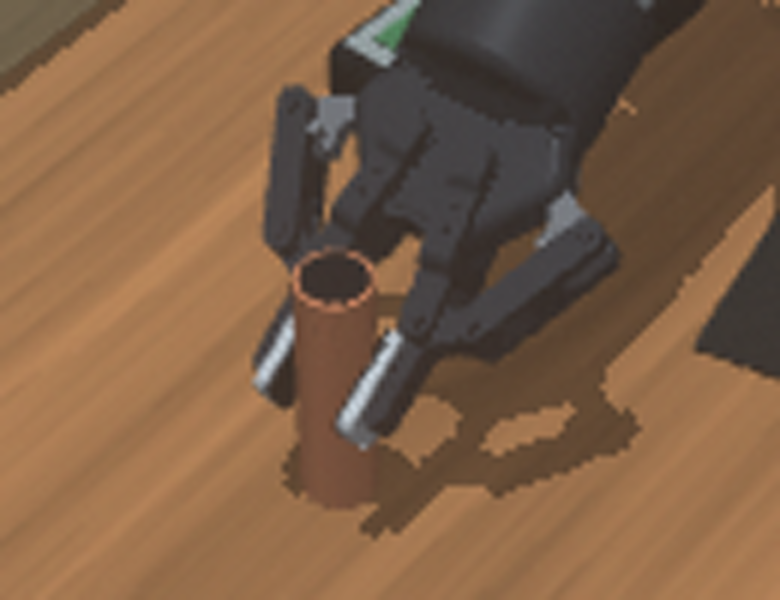

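View pics/e_top.png

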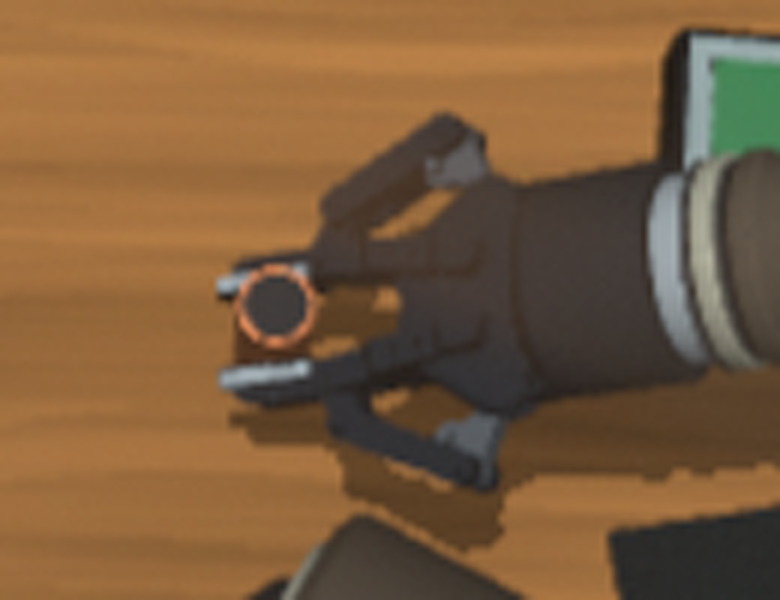

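Gripped (26.4 mm): tube top now at side px ≈(305.7,216), top px ≈(325.8,211). Lift straight up (tool y/z mix).

```bash
cat >> h.py <<'E'
Q=np.array([0,-.0384,-.0056]) # tube mid in tool frame
def planq(mid,az,th,q=None):
    q=Q if q is None else q
    s,p,R=cur();T=Rt(az,th);tcp=np.array(mid)-T.apply(q)
    print("t",round(s["t"],2),"mid now",p+R.apply(q),"axis",R.apply([0,-.5046,.8634]),"az",np.degrees(np.arctan2(*R.as_matrix()[1::-1,0])).round(2))
    print("q",s["qpos"],"F",s["wrist_force"],"w",round(s["grip_width"],4)); print("Rinv z",R.inv().apply([0,0,1]))
    print("ROW",np.round(R.inv().apply(tcp-p)*1000,1),np.round(np.degrees((R.inv()*T).as_rotvec()),2))
E
python3 -m creep '[[0,-8,13,0,0,0],[0,-25,43,0,0,0],[0,-50,86,0,0,0],[0,-75,129,0,0,0],[0,-100,172,0,0,0]]' && python3 -m creep '[[0,-10,17,0,0,0],[0,-10,17,0,0,0]]'; python3 -c "
from h import *
planq([.58,.15,.26],9.2,-30.2)"
```

```text
t: 5.5
position: [0.6254, 0.0112, 0.2361]
ee_rot: [-0.529, 0.001, 0.04]
wrist_force: [0.8, 1.0, -2.9]
grip_width: 0.0263
t: 5.7
position: [0.6276, 0.0101, 0.2578]
ee_rot: [-0.533, -0.007, 0.04]
wrist_force: [0.2, -0.8, -2.2]
grip_width: 0.0266
t 5.7 mid now [ 0.629  -0.0258  0.2725] axis [-0.0072  0.0036  1.    ] az 2.3
q [-0.4786  0.5619  1.5257  0.8558  1.6886 -0.7124] F [ 0.2217 -0.8444 -2.2231] w 0.0266
Rinv z [ 0.007  -0.5079  0.8614]
ROW [-40.5 126.7  35.8] [-89.53  -7.3    2.37]
```

```bash
python3 -m creep '[[-5,16,4,-8.2,-0.7,0.2],[-10,32,8,-16.4,-1.4,0.4],[-15,48,13,-24.6,-2,0.6],[-20,63,18,-32.8,-2.7,0.9],[-25,75,22,-41,-3.3,1.1]]'; python3 -c "
from h import *
planq([.56,.22,.26],9.2,-30.2)"
```

```text
t: 6.2
position: [0.5965, 0.0855, 0.2321]
ee_rot: [-1.251, -0.017, 0.096]
wrist_force: [-0.4, -0.1, -1.5]
grip_width: 0.0263
t 6.2 mid now [0.5976 0.0681 0.2668] axis [-0.076   0.6565  0.7505] az 5.48
q [-0.1079  0.2583  1.6858  0.3328  1.2642 -0.3183] F [-0.3855 -0.1321 -1.5136] w 0.0263
Rinv z [ 0.0172 -0.9491  0.3146]
ROW [-22.7  46.  114.3] [-48.49  -3.92   0.62]
```

```bash
python3 -m creep '[[-4,8,20,-8.1,-0.6,0.1],[-8,16,40,-16.2,-1.3,0.2],[-12,24,60,-24.3,-2,0.3],[-16,32,80,-32.4,-2.6,0.4],[-20,40,98,-40.5,-3.3,0.5]]' && python3 -m creep '[[0,6,6,-4,0,0],[0,6,6,-8,-0.6,0],[0,6,6,-8,-0.6,0]]'; python3 -c "
from h import *
planq([.507,.340,.20],9.2,-30.2)"
```

```text
t: 6.7
position: [0.5671, 0.1894, 0.2261]
ee_rot: [-1.96, -0.009, 0.153]
wrist_force: [0.6, 0.2, -2.1]
grip_width: 0.0262
t: 7.0
position: [0.5648, 0.1931, 0.2145]
ee_rot: [-2.096, 0.004, 0.165]
wrist_force: [-1.2, -0.3, -1.6]
grip_width: 0.0266
t 7.0 mid now [0.5625 0.2074 0.2505] axis [-0.1646  0.9864  0.004 ] az 9.48
q [ 0.524   0.3889  1.6105 -0.4977  1.3726  0.515 ] F [-1.1639 -0.2871 -1.5541] w 0.0266
Rinv z [-0.0038 -0.8654 -0.5011]
ROW [-32.7 -26.3 146.4] [-0.13  0.35 -0.05]
```

```bash
python3 -m creep '[[-8,-6,36,0,0,0],[-16,-13,73,0,0,0],[-24,-20,110,0,0,0],[-33,-26,140,0,0,0],[-33,-26,146,0,0,0]]' && python3 -m creep '[[0,0,0,0,0,0],[0,0,0,0,0,0]]'; python3 -c "
from h import *
planq([.507,.340,.10],9.2,-30.2)
save('side','f_side',(140,230,400,480),3);save('top','f_top',(90,170,290,320),4)"
```

```text
t: 7.5
position: [0.511, 0.3257, 0.1665]
ee_rot: [-2.092, -0.001, 0.163]
wrist_force: [-0.2, -0.4, -1.1]
grip_width: 0.0264
t: 7.7
position: [0.5139, 0.3229, 0.1695]
ee_rot: [-2.094, -0.005, 0.16]
wrist_force: [-0.1, 0.1, -2.1]
grip_width: 0.0265
t 7.7 mid now [0.5114 0.337  0.2056] axis [-0.1591  0.9873  0.0058] az 9.16
q [ 0.7271  0.511   1.5302 -0.4435  1.4133  0.7095] F [-0.0843  0.1052 -2.1288] w 0.0265
Rinv z [ 0.0054 -0.8663 -0.4996]
ROW [-4.6 89.7 55.7] [-0.23 -0.19  0.25]
```

View pics/f_side.png

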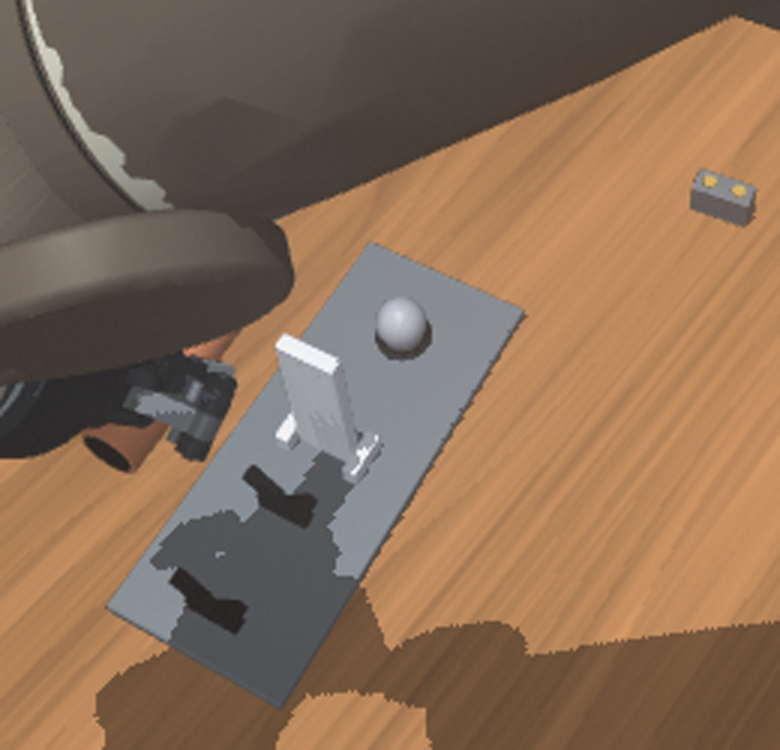

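View pics/f_top.png

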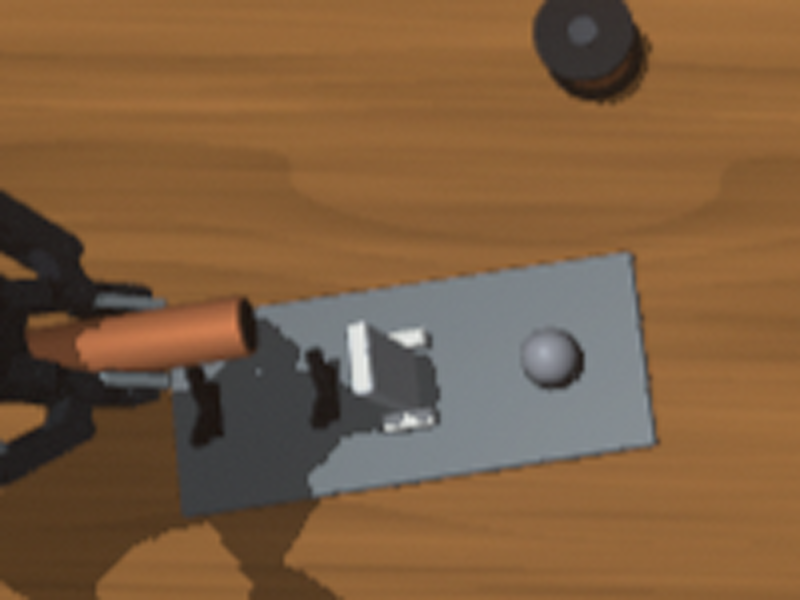

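The tube is held horizontally beside/above the tray (cap nearest the handle at top px ≈(151.8,251.5)); saddles at top px ≈(170.5,267) and (140,271). Check by rays.

```bash
python3 -c "
from h import *
s,p,R=cur();m=p+R.apply(Q);a=R.apply([0,-.5046,.8634])
print('near end pred px',proj('top',m-.05*a),'meas (151.8,251.5) ->',onz('top',(151.75,251.5),.2053),m-.05*a)
print('far end side pred',proj('side',m+.05*a),'meas',(140+105/3,230+452/3),onz('side',(140+105/3,230+452/3),.206),m+.05*a)
for n,u,v in(('top',(170.5,267),(140,271.2)),('side',(233.3,394),(208.8,430))):
    A,B=onz(n,u,.036),onz(n,v,.036);print(n,A,B,(A+B)/2,np.linalg.norm(A-B),np.degrees(np.arctan2(*(B-A)[1::-1])))
c=np.array([.5185,.2655,0]);e=np.array([np.cos(np.radians(99.2)),np.sin(np.radians(99.2)),0]);C_=c+.075*e+[0,0,.036];print(C_,proj('top',C_-.032*e),proj('top',C_+.032*e),proj('side',C_-.032*e),proj('side',C_+.032*e))
g=cv2.imread('pics/raw_f_top.png').astype(int)
# long-edge line of tray front (low-x side) and back on right half
gr=(abs(g[...,2]-g[...,0])<25)&(g.max(-1)>60)
top=[(x,np.nonzero(gr[225:262,x])[0].min()+225-.5) for x in range(195,246)]
bot=[(x,np.nonzero(gr[270:300,x])[0].max()+270+.5) for x in range(175,250)]
for e in(top,bot):
    W=np.array([onz('top',u,.008)[:2] for u in e],np.float32);v=cv2.fitLine(W,cv2.DIST_HUBER,0,.01,.01).ravel();print('edge yaw',np.degrees(np.arctan2(v[1],v[0])),v[2:])
"
```

```text
near end pred px [150.9545 250.9489] meas (151.8,251.5) -> [0.5188 0.2865 0.2053] [0.5197 0.2877 0.206 ]
far end side pred [175.25   378.5442] meas (175.0, 380.66666666666663) [0.5023 0.3885 0.206 ] [0.5038 0.3865 0.2067]
top [0.5109 0.3019 0.036 ] [0.5008 0.366  0.036 ] [0.5058 0.334  0.036 ] 0.06492221095744777 98.95918185240009
side [0.5092 0.3117 0.036 ] [0.4983 0.3757 0.036 ] [0.5037 0.3437 0.036 ] 0.06496163501915303 99.71215950868753
[0.5065 0.3395 0.036 ] [167.6855 266.6036] [137.624  270.8669] [233.8385 391.3907] [209.536  426.3845]
edge yaw -80.176605 [0.5842 0.2054]
edge yaw -80.3424 [0.4728 0.2067]
```

```bash
python3 -c "
from h import *
planq([.5057,.339,.10],9.5,-30.3)"
```

```text
t 7.8 mid now [0.5117 0.3371 0.2063] axis [-0.1584  0.9874  0.0067] az 9.11
q [ 0.7268  0.51    1.5297 -0.4433  1.4134  0.7099] F [-0.4483  0.4028 -1.3143] w 0.0268
Rinv z [ 0.0067 -0.8667 -0.4988]
ROW [-6.5 90.7 55.2] [-0.38 -0.53  0.13]
```

```bash
python3 -m creep '[[-6.5,18,11,-0.4,-0.5,0.1],[-6.5,36,22,-0.4,-0.5,0.1],[-6.5,54,33,-0.4,-0.5,0.1],[-6.5,72,44,-0.4,-0.5,0.1],[-6.5,90,55,-0.4,-0.5,0.1]]' && python3 -m creep '[[0,0,0,0,0,0],[0,0,0,0,0,0]]'; python3 -c "
from h import *
planq([.5057,.339,.06],9.5,-30.3)
save('side','g_side',(140,300,300,480),4);save('top','g_top',(90,200,250,310),5)
s,p,R=cur();m=p+R.apply(Q);a=R.apply([0,-.5046,.8634]);print('pred near end top zoom',(proj('top',m-.05*a)-[90,200])*5)
"
```

```text
t: 8.3
position: [0.5069, 0.3259, 0.0622]
ee_rot: [-2.1, 0.0, 0.167]
wrist_force: [0.2, 1.1, -1.3]
grip_width: 0.0263
t: 8.5
position: [0.5069, 0.3258, 0.0635]
ee_rot: [-2.101, 0.001, 0.168]
wrist_force: [0.4, -0.2, -0.7]
grip_width: 0.0265
t 8.5 mid now [0.5045 0.3402 0.0994] axis [-0.1668  0.986  -0.0016] az 9.6
q [ 0.7393  0.6399  1.5733 -0.4613  1.2693  0.7872] F [ 0.406  -0.1671 -0.6597] w 0.0265
Rinv z [-0.0011 -0.8625 -0.506 ]
ROW [ 1.  34.7 18.8] [ 0.1   0.12 -0.  ]
pred near end top zoom [380.3497 308.536 ]
```

View pics/g_side.png

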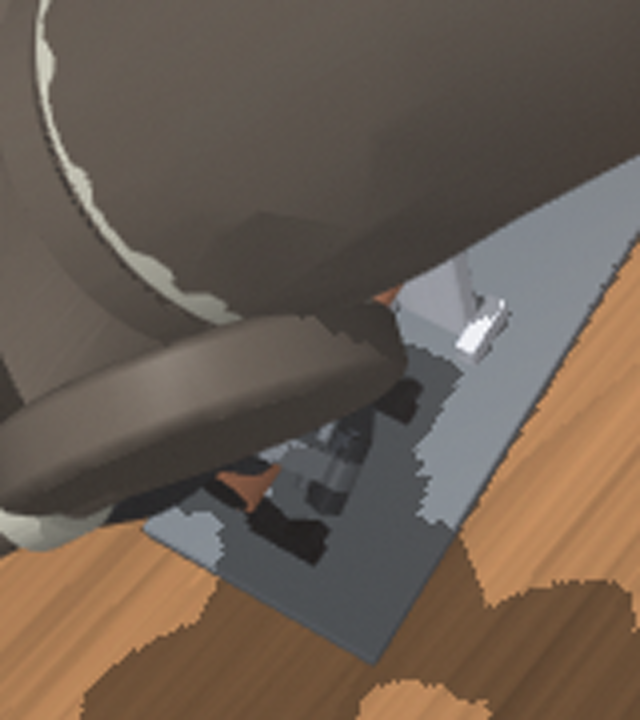

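View pics/g_top.png

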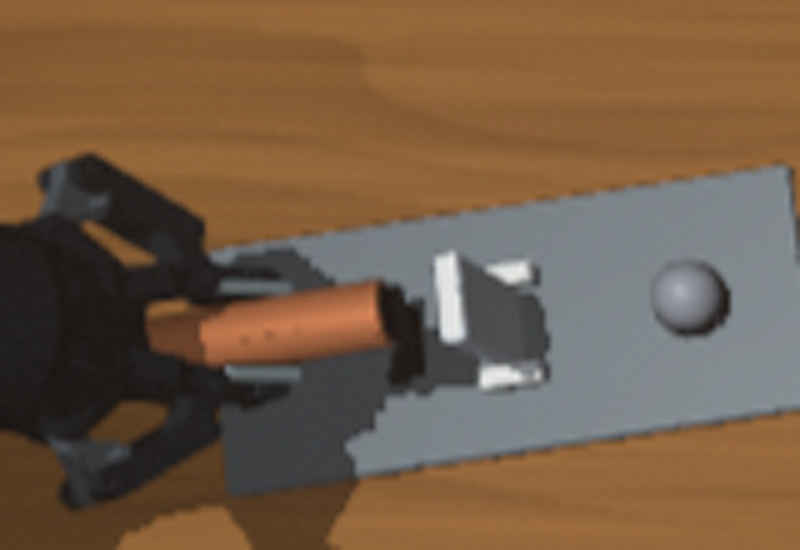

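Tube is aligned over the saddles (near end at zoom (383,313), predicted (380,308)). Lower slowly, watching force.

```bash
python3 -m creep '[[1,9,5,0,0,0],[1,18,10,0,0,0],[1,27,15,0,0,0],[1,35,19,0,0,0],[1,41,23,0,0,0]]' && python3 -m creep '[[0,2,1,0,0,0],[0,4,2,0,0,0],[0,4,2,0,0,0]]'; python3 -c "
from h import *
planq([.5057,.339,.040],9.5,-30.3)
save('top','i_top',(90,200,250,310),5)
s,p,R=cur();m=p+R.apply(Q);a=R.apply([0,-.5046,.8634]);print('pred near end top zoom',(proj('top',m-.05*a)-[90,200])*5)
"
```

```text
t: 9.1
position: [0.5078, 0.325, 0.016]
ee_rot: [-2.101, 0.001, 0.167]
wrist_force: [-0.1, 0.3, -1.3]
grip_width: 0.0266
t: 9.4
position: [0.5084, 0.3254, 0.0128]
ee_rot: [-2.1, -0.0, 0.168]
wrist_force: [-0.0, -0.4, -1.3]
grip_width: 0.0263
t 9.4 mid now [0.506  0.3397 0.0488] axis [-0.1668  0.986  -0.0003] az 9.6
q [ 0.7371  0.7116  1.5762 -0.4738  1.2001  0.822 ] F [-0.047  -0.4079 -1.3353] w 0.0263
Rinv z [ 0.0004 -0.8632 -0.5048]
ROW [-0.5  7.9  3.9] [0.02 0.08 0.07]
pred near end top zoom [421.0174 323.2288]
```

View pics/i_top.png

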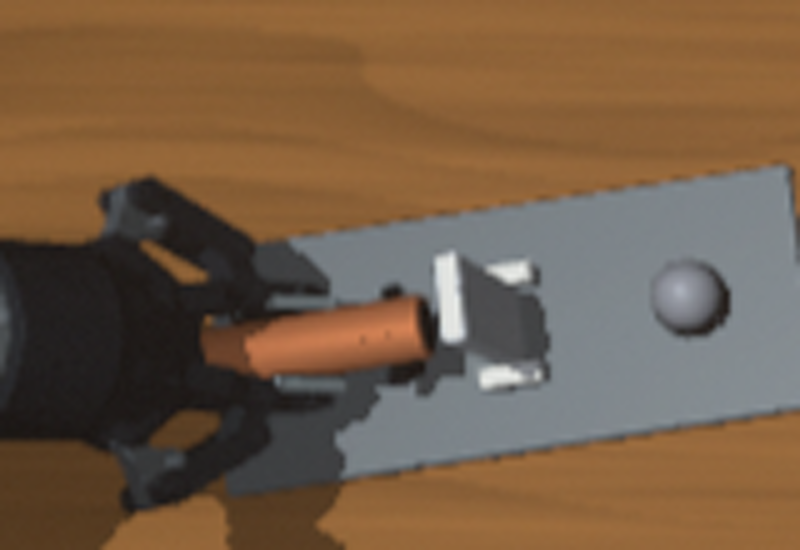

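```bash
python3 -m creep '[[0,2,1,0,0,0],[0,4,2,0,0,0],[0,5,3,0,0,0],[0,5,3,0,0,0]]'; python3 -m creep '[[0,1.3,0.7,0,0,0],[0,1.3,0.7,0,0,0]]'; python3 -c "
from h import *
planq([.5057,.339,.040],9.5,-30.3)"
```

```text
t: 9.85
position: [0.5082, 0.3253, 0.0069]
ee_rot: [-2.1, -0.0, 0.167]
wrist_force: [-0.2, 0.5, -0.8]
grip_width: 0.0265
t: 10.05
position: [0.5088, 0.3255, 0.0059]
ee_rot: [-2.1, -0.001, 0.168]
wrist_force: [0.6, 0.5, -0.4]
grip_width: 0.0263
t 10.05 mid now [0.5063 0.3399 0.0419] axis [-0.167   0.986  -0.0001] az 9.61
q [ 0.7371  0.722   1.5755 -0.4761  1.1908  0.8271] F [ 0.566   0.5314 -0.4105] w 0.0263
Rinv z [ 0.0012 -0.8633 -0.5047]
ROW [-0.9  2.   0.3] [0.01 0.06 0.12]
```

```bash
python3 -m creep '[[0,0.9,0.5,0,0,0],[0,0.9,0.5,0,0,0]]'; python3 -m creep '[[0,0.9,0.5,0,0,0],[0,0.9,0.5,0,0,0]]'; python3 -m creep '[[0,0.9,0.5,0,0,0],[0,0.9,0.5,0,0,0]]'
```

```text
t: 10.25
position: [0.5092, 0.3256, 0.0053]
ee_rot: [-2.1, -0.002, 0.168]
wrist_force: [1.4, 0.3, 2.1]
grip_width: 0.0266
t: 10.45
position: [0.5094, 0.3257, 0.005]
ee_rot: [-2.1, -0.002, 0.167]
wrist_force: [0.6, 0.4, 5.0]
grip_width: 0.0264
t: 10.65
position: [0.5095, 0.3256, 0.0049]
ee_rot: [-2.101, -0.002, 0.167]
wrist_force: [-1.2, 0.1, 8.4]
grip_width: 0.0266
```

Seated contact (+8 N up). Release.

```bash
python3 -m creep '[[0,0,0,0,0,0],[0,0,0,0,0,0],[0,0,0,0,0,0],[0,0,0,0,0,0],[0,0,0,0,0,0]]' -0.2 20; python3 -m creep '[[0,-5,0,0,0,0],[0,-15,0,0,0,0],[0,-30,0,0,0,0],[0,-50,0,0,0,0],[0,-75,0,0,0,0]]'; python3 -c "
from h import *
save('side','j_side',(140,300,300,480),4);save('top','j_top',(90,200,250,310),5)
"
```

```text
t: 11.15
position: [0.5081, 0.3251, 0.0021]
ee_rot: [-2.1, 0.0, 0.167]
wrist_force: [-0.0, -0.0, -0.2]
grip_width: 0.0513
t: 11.65
position: [0.5018, 0.3632, 0.0685]
ee_rot: [-2.1, -0.0, 0.167]
wrist_force: [-0.2, -0.5, 0.0]
grip_width: 0.0513
```

View pics/j_side.png

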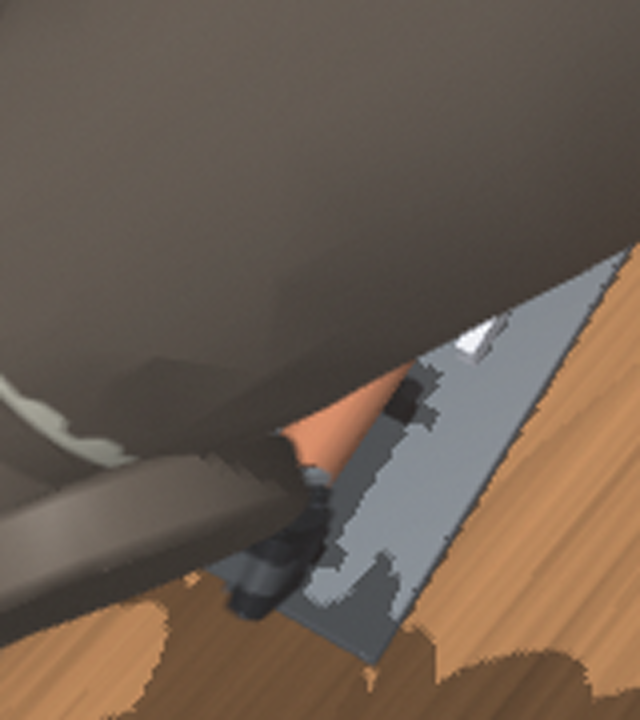

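View pics/j_top.png

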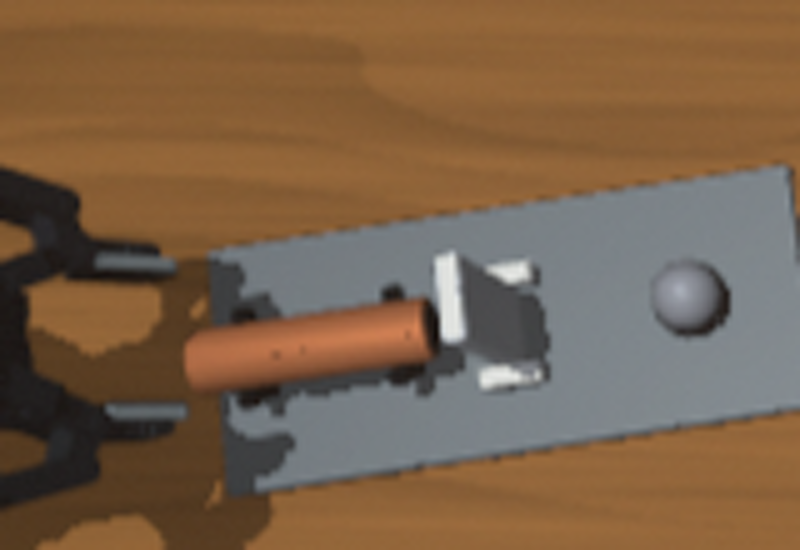

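Tube lies in both saddles (zoom x 190–432, y≈345), released; ball still in pocket at (688,298). Now move up and turn for the handle.

```bash
cat >> h.py <<'E'
def plant(tcp,az,th=0):
    s,p,R=cur();T=Rt(az,th)
    print("t",round(s["t"],2),"tcp",p,"az",np.degrees(np.arctan2(*R.as_matrix()[1::-1,0])).round(2),"tooly",R.as_matrix()[:,1]);print("q",s["qpos"],"F",s["wrist_force"],"w",round(s["grip_width"],4))
    print("ROW",np.round(R.inv().apply(np.array(tcp)-p)*1000,1),np.round(np.degrees((R.inv()*T).as_rotvec()),2))
E
python3 -c "
from h import *
A=onz('top',(90+427/5,200+325/5),.04);print('near end',A,'exp',np.array([.5183,.2655])+.025*np.array([-.165,.986]))
plant([.49,.37,.22],-30,0)"
```

```text
near end [0.5149 0.2906 0.04  ] exp [0.5142 0.2902]
t 11.75 tcp [0.5046 0.3671 0.072 ] az 9.72 tooly [ 0.0917 -0.4915 -0.866 ]
q [ 0.7843  0.667   1.5028 -0.441   1.3127  0.8054] F [0.0226 0.5105 0.6034] w 0.051
ROW [ -12.6 -130.9  -69.4] [28.6  38.67 10.85]
```

```bash
python3 -m creep '[[-3,-35,-18,0,0,0],[-8,-75,-40,4,5,1.5],[-12,-110,-60,9,12,3.5],[-12,-131,-69,14,19,5.3],[-12,-131,-69,18,25,7]]' -1; python3 -c "
from h import *
plant([.5183,.2655,.19],-80.4,0)"
```

```text
t: 12.25
position: [0.492, 0.3692, 0.2212]
ee_rot: [-1.759, -0.049, -0.287]
wrist_force: [-0.5, 0.5, -0.4]
grip_width: 0.0854
t 12.25 tcp [0.492  0.3692 0.2212] az -16.43 tooly [-0.007  -0.1929 -0.9812]
q [ 0.6551  0.3666  1.5442 -0.1527  1.3579  0.9883] F [-0.4583  0.4547 -0.4351] w 0.0854
ROW [ 53.   50.4 -84.1] [ 8.07 63.5   8.5 ]
```

```bash
python3 -m creep '[[10,6,-17,1,8,1],[20,12,-34,2,16,2],[30,18,-50,3,24,3],[40,24,-67,4,32,4],[50,30,-80,5,40,5]]' ; python3 -c "
from h import *
plant([.5183,.2655,.19],-80.4,0)"
```

```text
t: 12.75
position: [0.5141, 0.2706, 0.2035]
ee_rot: [-1.645, -0.052, -0.992]
wrist_force: [-0.3, -0.4, 1.1]
grip_width: 0.0854
t 12.75 tcp [0.5141 0.2706 0.2035] az -56.85 tooly [-0.0335 -0.0834 -0.996 ]
q [ 0.4452  0.2757  1.6904 -0.0643  1.2424  1.4621] F [-0.2959 -0.3625  1.0801] w 0.0854
ROW [ 5.9 13.8  1.8] [ 3.56 23.43  3.78]
```

```bash
python3 -m creep '[[6,14,2,1.2,8,1.2],[6,14,2,2.4,16,2.5],[6,14,2,3.6,23.4,3.8],[6,14,2,3.6,23.4,3.8],[6,14,2,3.6,23.4,3.8]]' ; python3 -c "
from h import *
plant([.5183,.2655,.12],-80.4,0)
s,p,R=cur()
for n in('side','top'):
  print(n,'tip est px',proj(n,p-R.apply([0,.033,0])))
save('side','k_side',(140,230,400,480),3);save('top','k_top',(90,200,290,310),4)"
```

```text
t: 13.25
position: [0.5185, 0.2666, 0.19]
ee_rot: [-1.571, -0.0, -1.394]
wrist_force: [0.0, 0.1, -0.3]
grip_width: 0.0854
t 13.25 tcp [0.5185 0.2666 0.19  ] az -79.88 tooly [-0.0001 -0.0002 -1.    ]
q [ 0.4003  0.2472  1.7525 -0.0001  1.142   1.7946] F [ 0.0462  0.1089 -0.3255] w 0.0854
ROW [ 1.1 70.  -0.4] [0.01 0.52 0.01]
side tip est px [232.2117 302.4078]
top tip est px [159.7682 250.3195]
```

View pics/k_side.png

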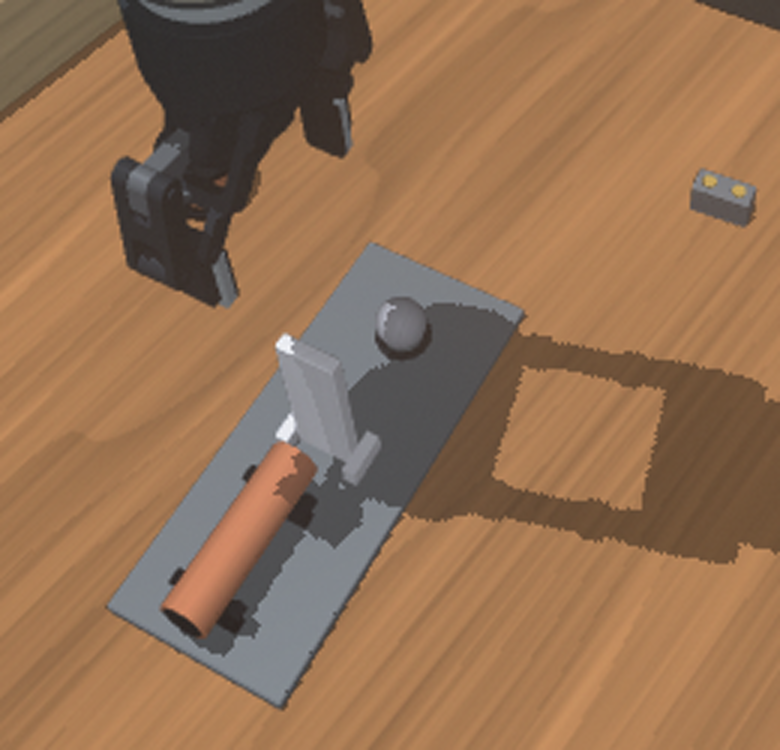

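View pics/k_top.png

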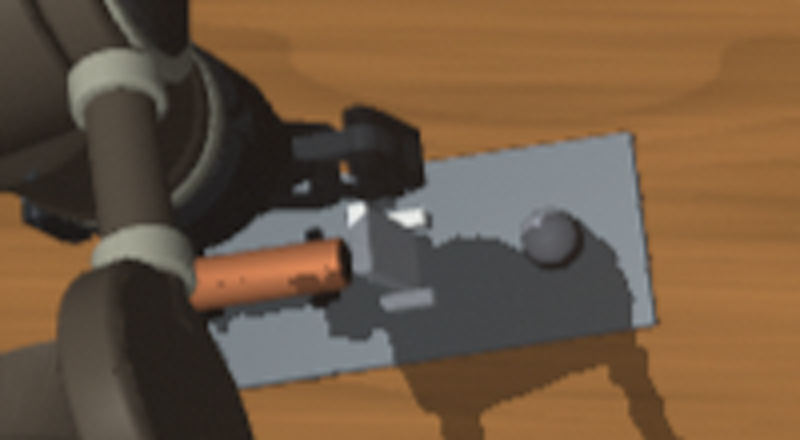

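Tube sits squarely in both saddles; jaws straddle the handle line (tips at side zoom (225,303) and (340,155), handle top (310,355)). Descend.

```bash
python3 -m creep '[[1,25,0,0,0.5,0],[1,50,0,0,0.5,0],[1,75,0,0,0.5,0],[1,95,0,0,0.5,0],[1,100,0,0,0.5,0]]' ; python3 -c "
from h import *
plant([.5183,.2655,.052],-80.4,0)
save('side','l_side',(170,270,330,450),4);save('top','l_top',(90,200,290,310),4)"
```

```text
t: 13.85
position: [0.5167, 0.2655, 0.0871]
ee_rot: [-1.576, -0.001, -1.404]
wrist_force: [0.5, -0.5, 0.3]
grip_width: 0.0853
t 13.85 tcp [0.5167 0.2655 0.0871] az -80.41 tooly [-0.0049 -0.0019 -1.    ]
q [0.3996 0.3713 1.8225 0.0001 0.9531 1.803 ] F [ 0.482  -0.4974  0.2701] w 0.0853
ROW [ 0.2 35.1  1.8] [ 0.3  -0.02  0.06]
```

View pics/l_side.png

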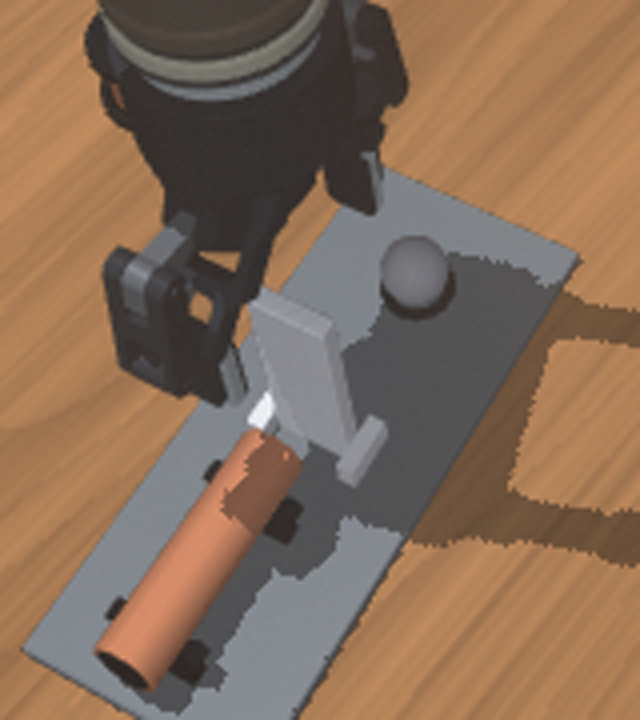

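View pics/l_top.png

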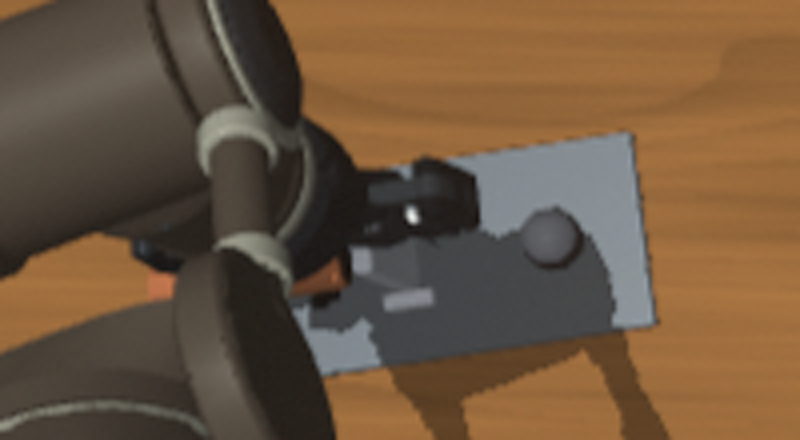

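```bash
python3 -m creep '[[0,10,1,0.3,0,0],[0,20,2,0.3,0,0],[0,30,2,0.3,0,0],[0,35,2,0.3,0,0],[0,35,2,0.3,0,0]]' ; python3 -c "
from h import *
plant([.5183,.2655,.052],-80.4,0)
save('side','m_side',(170,270,330,450),4)"
```

```text
t: 14.45
position: [0.5199, 0.2659, 0.0537]
ee_rot: [-1.568, -0.0, -1.405]
wrist_force: [-0.2, 0.2, -0.5]
grip_width: 0.085
t 14.45 tcp [0.5199 0.2659 0.0537] az -80.52 tooly [ 0.0031  0.0003 -1.    ]
q [ 0.3987  0.4202  1.8351 -0.0012  0.8833  1.8048] F [-0.164   0.2054 -0.4859] w 0.085
ROW [ 0.1  1.7 -1.6] [-0.18 -0.12  0.01]
```

View pics/m_side.png

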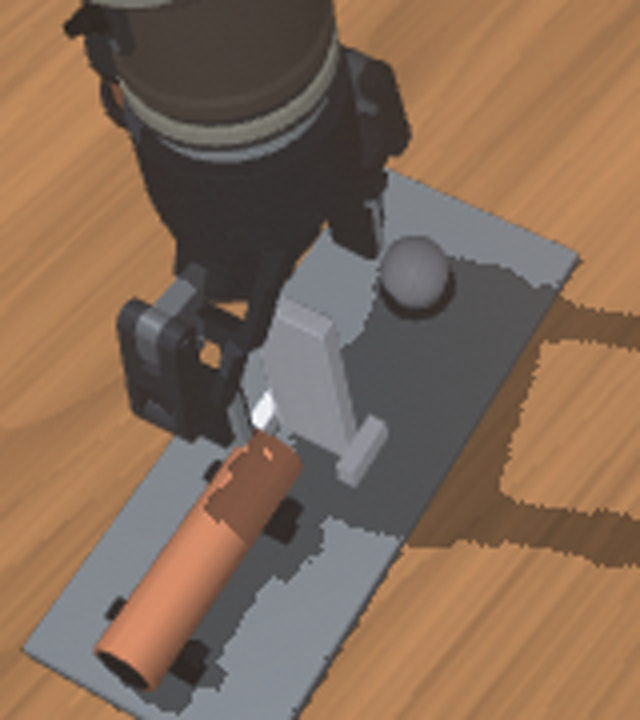

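```bash
python3 -m creep '[[0,2,0,0,0,0],[0,4,-1,0,0,0],[0,4,-1,0,0,0],[0,4,-1,0,0,0],[0,4,-1,0,0,0]]' 0.4 20; python3 -c "
from h import *
plant([.5183,.2655,.050],-80.4,0)
save('side','n_side',(190,300,290,420),6)"
```

```text
t: 15.0
position: [0.52, 0.2662, 0.0512]
ee_rot: [-1.565, 0.0, -1.405]
wrist_force: [0.1, -0.8, -0.1]
grip_width: 0.0256
t 15.0 tcp [0.52   0.2662 0.0512] az -80.52 tooly [ 0.0057  0.0014 -1.    ]
q [ 0.3992  0.423   1.8375 -0.0012  0.8753  1.8052] F [ 0.0646 -0.7601 -0.0766] w 0.0256
ROW [ 0.4  1.2 -1.8] [-0.34 -0.12 -0.02]
```

View pics/n_side.png

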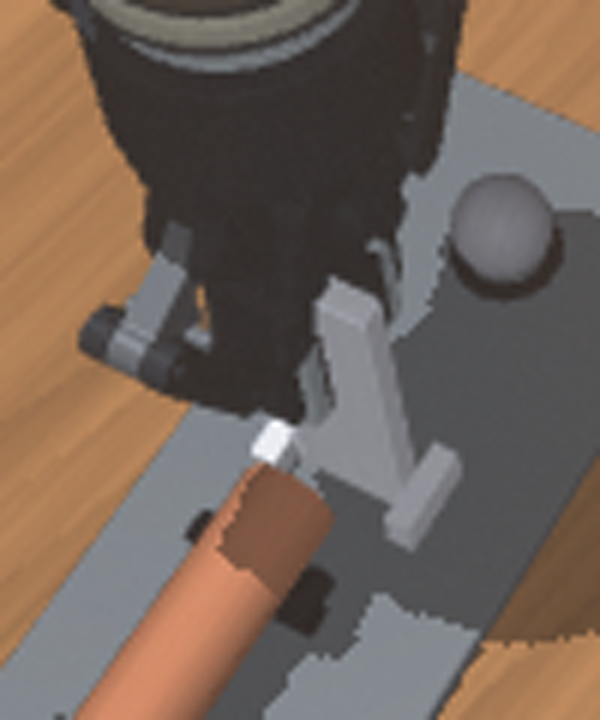

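Pads straddle the blade, about 2–3 mm too far in +x; correct and close gently.

```bash
python3 -m creep '[[0,1,-2.5,-0.3,0,0],[0,1,-2.5,-0.3,0,0],[0,1,-2.5,-0.3,0,0]]' 0.55 20; python3 -m creep '[[0,0,0,0,0,0],[0,0,0,0,0,0]]' 0.65; python3 -m creep '[[0,0,0,0,0,0],[0,0,0,0,0,0]]' 0.75;python3 -m creep '[[0,0,0,0,0,0],[0,0,0,0,0,0],[0,0,0,0,0,0]]' 1 20; python3 -c "
from h import *
plant([.5183,.2655,.050],-80.4,0)
save('side','o_side',(170,270,330,450),4);save('top','o_top',(90,200,290,310),4)"
```

```text
t: 15.35
position: [0.5173, 0.2657, 0.0499]
ee_rot: [-1.571, 0.0, -1.405]
wrist_force: [-0.4, -0.1, 0.2]
grip_width: 0.0195
t: 15.55
position: [0.5175, 0.2658, 0.05]
ee_rot: [-1.571, 0.0, -1.405]
wrist_force: [-0.4, 0.7, 1.0]
grip_width: 0.0153
t: 15.75
position: [0.5175, 0.2654, 0.05]
ee_rot: [-1.571, -0.0, -1.405]
wrist_force: [-0.2, -0.6, 1.2]
grip_width: 0.0106
t: 16.05
position: [0.5175, 0.2654, 0.0501]
ee_rot: [-1.571, -0.0, -1.405]
wrist_force: [-0.1, -3.6, 0.9]
grip_width: 0.0098
t 16.05 tcp [0.5175 0.2654 0.0501] az -80.5 tooly [ 0.0003 -0.0002 -1.    ]
q [ 0.3991  0.4236  1.8396 -0.0003  0.8783  1.8044] F [-0.0505 -3.5874  0.893 ] w 0.0098
ROW [0.  0.1 0.8] [-0.01 -0.1   0.01]
```

View pics/o_side.png

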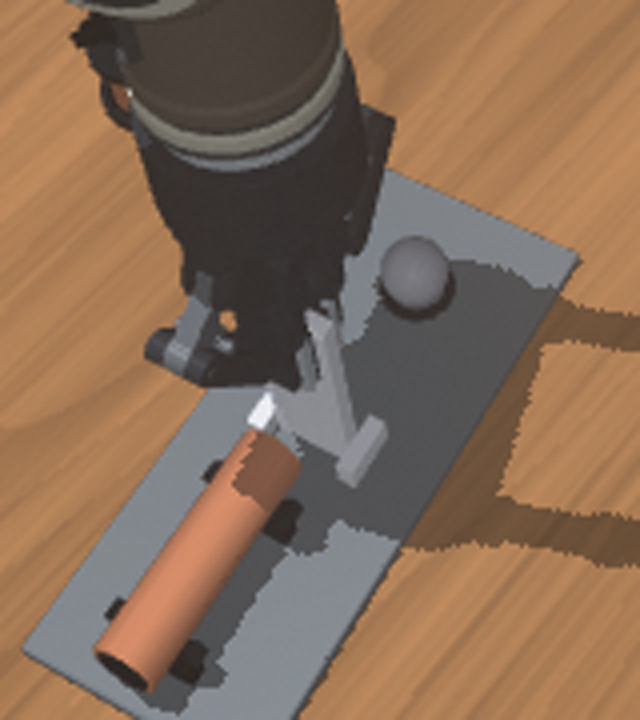

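Held at 9.8 mm; firm up the grip, then lift gently.

```bash
python3 -m creep '[[0,0,0,0,0,0],[0,0,0,0,0,0],[0,0,0,0,0,0]]' 1 80; python3 -m creep '[[0,-1,0,0,0,0],[0,-3,0,0,0,0],[0,-6,0,0,0,0],[0,-10,0,0,0,0],[0,-15,0,0,0,0]]'; python3 -m creep '[[0,-4,0,0,0,0],[0,-7,0,0,0,0],[0,-9,0,0,0,0],[0,-10,0,0,0,0],[0,-10,0,0,0,0]]'; python3 -c "
from h import *
plant([.5175,.2654,.153],-80.5,0)
save('side','p_side',(130,230,330,450),3);save('top','p_top',(90,200,290,310),4)"
```

```text
t: 16.45
position: [0.5177, 0.2657, 0.0502]
ee_rot: [-1.57, 0.0, -1.405]
wrist_force: [0.2, -2.7, 1.2]
grip_width: 0.0093
t: 16.95
position: [0.5168, 0.2657, 0.0647]
ee_rot: [-1.572, 0.0, -1.405]
wrist_force: [0.2, -1.1, -5.4]
grip_width: 0.0092
t: 17.45
position: [0.5175, 0.2658, 0.0752]
ee_rot: [-1.57, 0.0, -1.405]
wrist_force: [-0.3, 0.4, -5.6]
grip_width: 0.009
t 17.45 tcp [0.5175 0.2658 0.0752] az -80.52 tooly [ 0.0004  0.0005 -1.    ]
q [0.3994 0.3864 1.8305 0.0004 0.9241 1.8045] F [-0.2995  0.3675 -5.597 ] w 0.009
ROW [  0.3 -77.8  -0. ] [-0.03 -0.02 -0.03]
```

View pics/p_side.png

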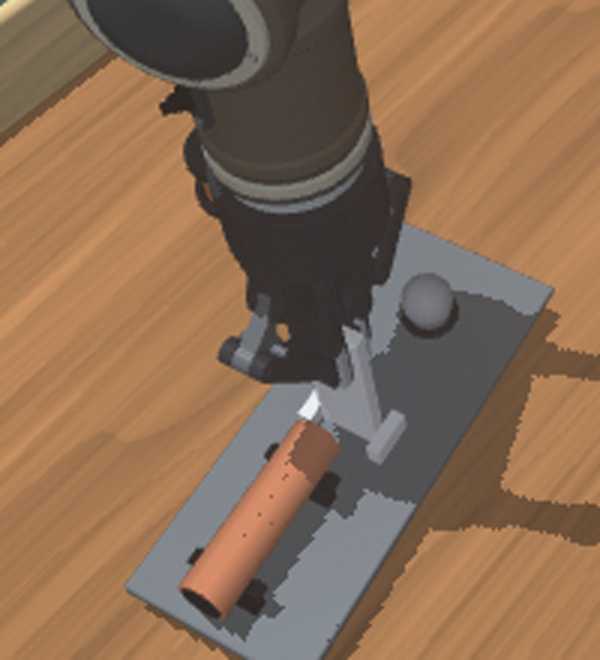

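View pics/p_top.png

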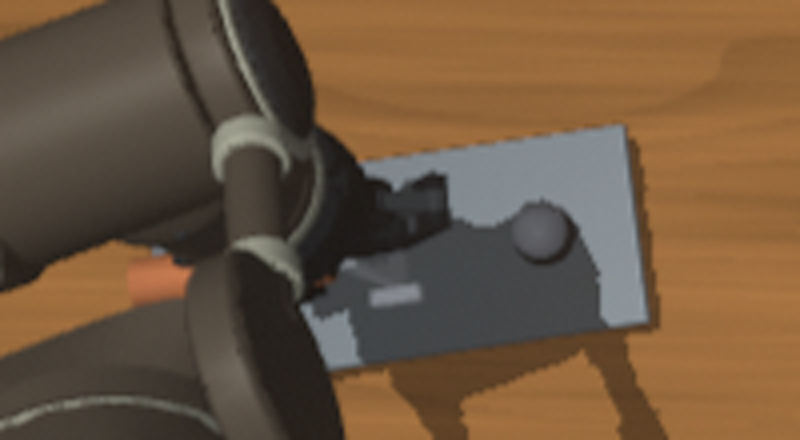

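The tray is off the bench (5.6 N), level, with ball (540,232 top zoom) and tube in place. Continue lifting.

```bash
python3 -m creep '[[0,-2,0,0,0,0],[0,-6,0,0,0,0],[0,-12,0,0,0,0],[0,-20,0,0,0,0],[0,-29,0,0,0,0]]'; python3 -m creep '[[0,-10,0,0,0,0],[0,-20,0,0,0,0],[0,-30,0,0,0,0],[0,-38,0,0,0,0],[0,-43,0,0,0,0]]';python3 -m creep '[[0,-3,0,0,0,0],[0,-5,0,0,0,0],[0,-6,0,0,0,0],[0,-6,0,0,0,0]]'; python3 -c "
from h import *
plant([.5,-.243,.153],-80.5,0)"
```

```text
t: 18.05
position: [0.5175, 0.2658, 0.1048]
ee_rot: [-1.57, 0.0, -1.405]
wrist_force: [-0.8, 0.2, -5.1]
grip_width: 0.0088
t: 18.55
position: [0.5179, 0.2659, 0.1483]
ee_rot: [-1.569, 0.001, -1.405]
wrist_force: [-0.3, 0.8, -6.3]
grip_width: 0.0094
t: 18.95
position: [0.5172, 0.2656, 0.1527]
ee_rot: [-1.571, 0.0, -1.405]
wrist_force: [-0.0, 1.2, -6.2]
grip_width: 0.009
t 18.95 tcp [0.5172 0.2656 0.1527] az -80.52 tooly [-0.0004  0.0002 -1.    ]
q [0.3994 0.2851 1.7862 0.0003 1.0706 1.8045] F [-0.0296  1.2108 -6.1698] w 0.009
ROW [ 498.8   -0.4 -100.8] [ 0.02 -0.02 -0.01]
```

Now carry toward the mat, ramping speed up to about 0.15 m/s.

```bash
python3 -m creep '[[2,0,-0.4,0,0,0],[6,0,-1.2,0,0,0],[12,0,-2.4,0,0,0],[20,0,-4,0,0,0],[30,0,-6,0,0,0]]'; python3 -m creep '[[12,0,-2.4,0,0,0],[25,0,-5,0,0,0],[39,0,-7.9,0,0,0],[54,0,-10.9,0,0,0],[69,0,-13.9,0,0,0]]';python3 -m creep '[[15,0,-3,0,0,0],[30,0,-6,0,0,0],[45,0,-9,0,0,0],[60,0,-12.1,0,0,0],[75,0,-15.2,0,0,0]]'; python3 -c "
from h import *
plant([.5,-.243,.153],-80.5,0)
save('side','r_side')"
```

```text
t: 19.45
position: [0.5164, 0.2343, 0.1529]
ee_rot: [-1.571, 0.0, -1.405]
wrist_force: [0.3, -0.3, -6.0]
grip_width: 0.0089
t: 19.95
position: [0.514, 0.1632, 0.153]
ee_rot: [-1.57, 0.0, -1.406]
wrist_force: [-0.5, -0.6, -5.6]
grip_width: 0.0091
t: 20.45
position: [0.5114, 0.087, 0.153]
ee_rot: [-1.57, 0.0, -1.405]
wrist_force: [0.1, -0.5, -6.7]
grip_width: 0.0092
t 20.45 tcp [0.5114 0.087  0.153 ] az -80.52 tooly [ 0.0003  0.0004 -1.    ]
q [0.0843 0.1682 1.9313 0.0004 1.0418 1.4895] F [ 0.09   -0.4582 -6.659 ] w 0.0092
ROW [323.6  -0.2 -65.6] [-0.02 -0.02 -0.02]
```

View pics/r_side.png

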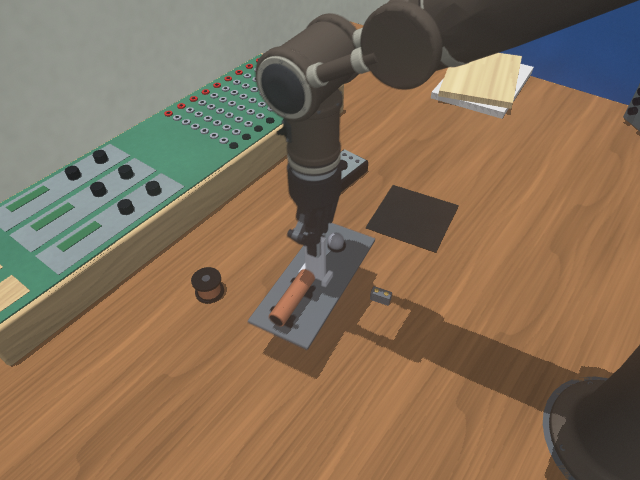

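Tray level mid-way, ball at (337,242) in its pocket, tube at (293,297) in its cradle. Continue 324 mm.

```bash
python3 -m creep '[[2,0,-0.4,0,0,0],[6,0,-1.2,0,0,0],[12,0,-2.4,0,0,0],[20,0,-4,0,0,0],[30,0,-6,0,0,0]]'; python3 -m creep '[[12,0,-2.4,0,0,0],[25,0,-5,0,0,0],[39,0,-7.9,0,0,0],[54,0,-10.9,0,0,0],[69,0,-13.9,0,0,0]]';python3 -m creep '[[15,0,-3,0,0,0],[30,0,-6,0,0,0],[45,0,-9,0,0,0],[60,0,-12.1,0,0,0],[75,0,-15.2,0,0,0]]'; python3 -m creep '[[15,0,-3,0,0,0],[30,0,-6,0,0,0],[45,0,-9,0,0,0],[59,0,-12,0,0,0],[72,0,-14.6,0,0,0]]'; python3 -m creep '[[12,0,-2.4,0,0,0],[23,0,-4.7,0,0,0],[32,0,-6.5,0,0,0],[40,0,-8.1,0,0,0],[46,0,-9.3,0,0,0]]'; python3 -m creep '[[4,0,-0.8,0,0,0],[7,0,-1.4,0,0,0],[8,0,-1.6,0,0,0],[8,0,-1.6,0,0,0]]'; python3 -c "
from h import *
plant([.5,-.243,.153],-80.5,0)"
```

```text
t: 21.0
position: [0.5104, 0.0574, 0.1529]
ee_rot: [-1.571, 0.0, -1.404]
wrist_force: [0.8, 0.9, -5.9]
grip_width: 0.0088
t: 21.5
position: [0.508, -0.0142, 0.1529]
ee_rot: [-1.571, 0.0, -1.406]
wrist_force: [0.1, 0.3, -5.2]
grip_width: 0.0088
t: 22.0
position: [0.5054, -0.0905, 0.1529]
ee_rot: [-1.57, 0.0, -1.405]
wrist_force: [-0.4, 0.1, -6.4]
grip_width: 0.0087
t: 22.5
position: [0.5029, -0.1638, 0.1528]
ee_rot: [-1.571, 0.0, -1.406]
wrist_force: [0.4, 0.2, -5.7]
grip_width: 0.0091
t: 23.0
position: [0.5014, -0.2101, 0.1528]
ee_rot: [-1.571, 0.0, -1.405]
wrist_force: [0.2, -0.5, -5.6]
grip_width: 0.0089
t: 23.4
position: [0.5011, -0.2175, 0.1528]
ee_rot: [-1.57, 0.001, -1.405]
wrist_force: [-1.2, 0.1, -5.3]
grip_width: 0.0087
t 23.4 tcp [ 0.5011 -0.2175  0.1528] az -80.52 tooly [ 0.0002  0.0006 -1.    ]
q [-0.4895  0.2202  1.8685  0.0007  1.053   0.9155] F [-1.1756  0.106  -5.2903] w 0.0087
ROW [25.  -0.2 -5.3] [-0.02 -0.02 -0.03]
```

```bash
python3 -m creep '[[2,0,-0.4,0,0,0],[6,0,-1.2,0,0,0],[12,0,-2.5,0,0,0],[18,0,-3.8,0,0,0],[22,0,-4.7,0,0,0]]'; python3 -m creep '[[2,0,-0.4,0,0,0],[3,0,-0.6,0,0,0],[3,0,-0.6,0,0,0],[3,0,-0.6,0,0,0],[3,0,-0.6,0,0,0]]'; python3 -c "
from h import *
plant([.5,-.243,.153],-80.5,0)
save('side','s_side',(300,100,520,280),3);save('top','s_top',(330,170,530,340),4)"
```

```text
t: 23.9
position: [0.5002, -0.2409, 0.1529]
ee_rot: [-1.57, -0.0, -1.406]
wrist_force: [-0.6, -0.1, -5.0]
grip_width: 0.0088
t: 24.4
position: [0.5, -0.2429, 0.1528]
ee_rot: [-1.571, 0.001, -1.405]
wrist_force: [0.1, 0.8, -5.9]
grip_width: 0.0088
t 24.4 tcp [ 0.5    -0.2429  0.1528] az -80.51 tooly [ 0.0001  0.0005 -1.    ]
q [-0.5309  0.2381  1.8463  0.0006  1.0574  0.8739] F [ 0.1206  0.7839 -5.9455] w 0.0088
ROW [ 0.1 -0.2  0. ] [-0.01 -0.01 -0.03]
```

View pics/s_side.png

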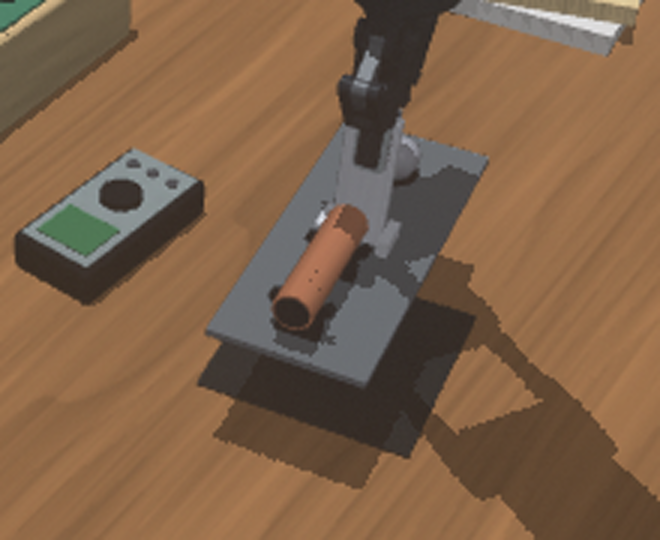

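View pics/s_top.png

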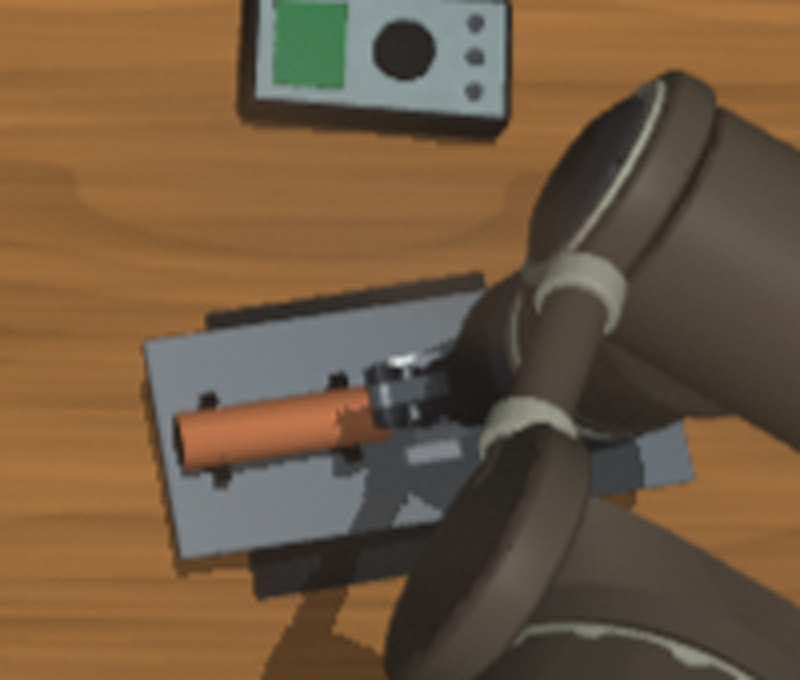

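```bash
python3 -c "
from h import *
T=lambda a:(330+a[0]/4,170+a[1]/4);S=lambda a:(300+a[0]/3,100+a[1]/3)
for n,f,P in(('top',T,[(146,342),(182,558),(692,482)]),('side',S,[(205,333),(365,383),(488,157)])):
  W=[onz(n,f(p),.111) for p in P];W=np.array(W);print(n,W,'mid',(W[0]+W[2])/2,np.linalg.norm(W-np.roll(W,-1,0),axis=1))
for a,b in(((205,333),(146,342)),((365,383),(182,558)),((488,157),(692,482))): print(two(S(a),T(b)))
print('ball ray z=.126',onz('side',S((407,158)),.126),'exp pocket',np.array([.5,-.243])+.08*np.array([.165,-.986]))
"
```

```text
top [[ 0.5321 -0.109   0.111 ]
 [ 0.4258 -0.1261  0.111 ]
 [ 0.467  -0.3792  0.111 ]] mid [ 0.4995 -0.2441  0.111 ] [0.1077 0.2564 0.278 ]
side [[ 0.5302 -0.097   0.111 ]
 [ 0.4259 -0.1183  0.111 ]
 [ 0.4686 -0.3721  0.111 ]] mid [ 0.4994 -0.2345  0.111 ] [0.1065 0.2574 0.282 ]
(array([ 0.5357, -0.1098,  0.0977]), np.float64(0.003595743834059402))
(array([ 0.4275, -0.1266,  0.1029]), np.float64(0.0032221069165406188))
(array([ 0.4693, -0.3807,  0.1053]), np.float64(0.004123685101294333))
ball ray z=.126 [ 0.5071 -0.3175  0.126 ] exp pocket [ 0.5132 -0.3219]
```

```bash
python3 -m creep '[[0.5,0,0,0,0,0],[1,0,0,0,0,0],[1.5,0,0,0,0,0],[2,0,0,0,0,0],[2,0,0,0,0,0]]'; python3 -c "
from h import *
plant([.5,-.245,.153],-80.5,0)
for n,sv in(('side','u_side'),('top','u_top')): save(n,sv)
p=cur()[1];e=np.array([-.165,.986,0]);f=np.array([-.986,-.165,0]);c=np.array([p[0],p[1],.111])
for n,b,k in(('side',(350,135,480,245),6),('top',(355,230,515,320),5)):
    im=cv2.imread(f'pics/raw_u_{n}.png');x0,y0,x1,y1=b
    z=cv2.resize(im[y0:y1,x0:x1],None,fx=k,fy=k,interpolation=cv2.INTER_CUBIC)
    for sz,col in((0,(0,255,255)),):
        Q_=np.array([(proj(n,c+a*.13*e+d*.055*f)-[x0,y0]+.5)*k for a,d in((1,1),(1,-1),(-1,-1),(-1,1))],np.int32)
        cv2.polylines(z,[Q_],True,col,1)
    cv2.imwrite(f'pics/v_{n}.png',z)
"
```

```text
t: 25.0
position: [0.5004, -0.2452, 0.1528]
ee_rot: [-1.571, 0.0, -1.405]
wrist_force: [-0.5, -1.1, -5.3]
grip_width: 0.0089
t 25.0 tcp [ 0.5004 -0.2452  0.1528] az -80.52 tooly [ 0.0002  0.0003 -1.    ]
q [-0.534   0.2403  1.8434  0.0004  1.0579  0.8711] F [-0.4708 -1.0652 -5.3081] w 0.0089
ROW [-0.2 -0.2 -0.3] [-0.02 -0.02 -0.01]
```

View pics/v_side.png

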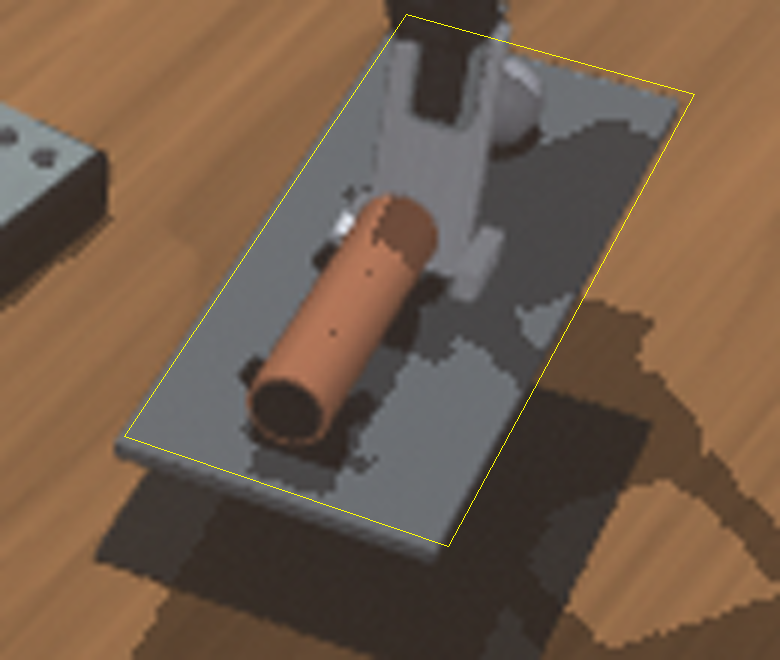

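View pics/v_top.png

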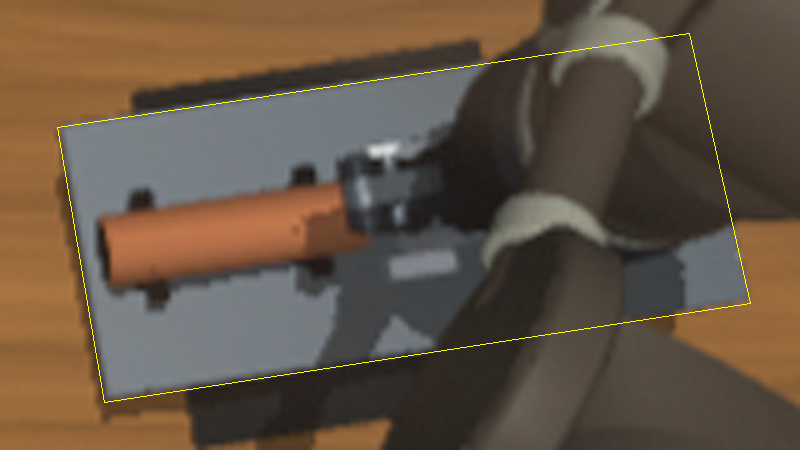

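The computed level-tray outline at z = 0.111 lies on the tray in the top view. In the side view it is parallel with a uniform offset of about 1.5 px, which is camera bias. The tube is in the saddles and the ball in its pocket (side zoom (515,110)). Hand in.

```bash
python3 -c "
from h import *
a=cv2.imread('pics/raw_u_top.png').astype(int);b=cv2.imread('pics/a_top.png').astype(int)
d=abs(a-b).max(-1)
for n,(x0,y0,x1,y1) in dict(meter=(388,162,460,206),coil=(222,164,252,196),plug=(308,294,325,318)).items(): print(n,(d[y0:y1,x0:x1]>40).sum())
s=ctrl.get_state();print(s['qd'],s['wrist_force'],s['grip_width'])
print(ctrl.job_done())"
```

```text
meter 0
coil 0
plug 0
[ 0.0006 -0.0014  0.0001 -0.0014 -0.0007  0.0049] [-0.5989  0.4294 -5.5842] 0.008838402155404414
the job is handed in; nothing more can be done
None
```

I laid the tube in the V cradle and released it, then lifted the tray by its handle and carried it to the mat. I handed in after about 25 s, still holding the tray.

**Final position:** the tray is level and still, with its underside about 10 cm above the mat. The reported tool position puts its centre about 2 mm from the measured mat middle.

**Tube and ball:** the last pictures show the tube in both saddles and the ball in its pocket. The wrist carries 5.6 N, which matches the weight of the tray, tube and ball.

**Bystanders:** the meter, coil and plug block show no change from the first top picture.

**What disagreed:**
- **Camera bias:** the two cameras differ by 4–6 mm in y, and heights from the two views together read up to about 1 cm low. I averaged the views. Before a last 2 mm shift towards the mat middle, the pictures put the tray 2 mm (top) and 5 mm (side) off centre in y. With that shift included, I expect an error of a few millimetres at most.
- **Fingertips:** with the gripper open they sat about 20 mm farther behind the reported tool point than described, so I set both grasps from the pictures.

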